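# Fill the kit carton with diffuser balls

### The arm

A 6-joint arm with a two-finger parallel gripper is mounted at the origin on the work surface. World frame = base frame: x ahead of the robot, y to its left, z up, the work surface at z = 0. Lengths are in m, angles in rad, forces in N, time in s.
With the tool pointing down it reaches from about 0.375 to 0.9 m from the base axis. Payload 3.1 kg.
Tool frame: the origin (TCP) lies at the very end of the fingers, on their centre line; the grasp point (between the pads) lies 19 mm behind it; z points along the fingers, y is the direction in which the jaws open and shut (so a half turn about z gives the same grasp; the last joint's range is limited). The gripper opens to 87 mm and grips with 3 to 60 N. Pads are 19 mm wide; open, the fingers measure 117 mm over their backs; the gripper's body (75 mm by 190 mm) begins 51 mm behind the grasp point.
Start: joints at [1.161, 0.527, 1.433, -0, 1.181, -0.178], TCP at [0.143, 0.608, 0.223] pointing down, gripper open.
Joint ranges: [-3.08, 3.08], [-0.75, 2.2], [0.22, 2.44], [-1.43, 4.57], [0, 2.65], [-2.85, 2.85]. Speed limits (rad/s): [2.79, 2.79, 3.14, 3.14, 3.14, 3.14].

### API

Orientations are given as a unit quaternion [x, y, z, w].
In Python, from rig import robot gives the robot as it stands. The module is installed in compiled form; this text tells all that it offers.
- The arm moves only by the tool send_rows, never from a script. Its argument "deltas" is a list of rows, each an object of numbers: "tx", "ty", "tz": the shift along the tool's x, y, z in cm; "rx", "ry", "rz": the turn, a rotation vector about the tool's x, y, z in rad. A call has 1 to 5 rows; each row is the pose to reach, as a shift and turn from the pose commanded when the call began, along the tool's axes at that moment; what a row does not reach only later rows make up. A row lasts 1/12 s, in which the tool goes at most 41.7 mm and 7.16 degrees, less where a joint would pass 70% of its speed; a pose out of reach is approached as far as the arm can. A call with a gripper value outside its range is refused whole. "claw" is the finger opening in cm, from 0 to 8.7, set as the call begins (left out, the last holds). The fingers move at their own pace and stop on an object; "squeeze" is the grip in N (left out, the last holds). Time passes only in rows, so rows that repeat a pose let the fingers close. It gives the time, the measured TCP pose, the force and the opening at its end, in the units of the state.
- robot.get_obs(): the state, without advancing time (a new reading comes with each control period).
- robot.camera(name): name is "side" or "top" or "wrist"; returns a dict with "color" (420x560x3 uint8, red, green, blue), "z_map" (420x560 float32, m along the optical axis (not along the pixel's ray), 0 where there is no reading), "intrinsics" (3x3 intrinsics, pixels), "R" (3x3) and "t" (3): a world point X has camera coordinates R X + t; the wrist camera has in their place "tool_from_camera" (4x4, takes a point from camera to tool coordinates, whose origin is the TCP and whose axes are the flange's). Camera axes: x right, y down, z forward; pixel columns grow to the right and rows downward; lengths in m; the calibration is good to about 2 mm. A picture is of the moment at which its call begins: read the wrist's pose just before it.
- robot.hand_in(): hands the job in, once; it reports no verdict.
Trained networks look in the newest picture that a camera, given by its name, has taken for a name from the list of things; names that differ only in an ending like _2 or _b are one class to them, and where a whole thing is asked for, a point or a joint stands for the part that bears it (a point fixed in the world has none). Each returns a list of dicts, best first, with "p" (0 to 1); they miss things now and then, are a little off and sometimes report something else, mostly with a low value. They report only what shows in the picture. A call takes as long as a camera call. They do not tell look-alikes from the thing itself.
- robot.outline_of(label, camera): "pixels" (420x560 bool, what is visible of it) and "xy" ([column, row] in pixels, amid what is visible of it).
- robot.tip_of(label, camera): "xy" ([column, row] in pixels: a listed point, or the origin of a listed thing).
The state is a dict: "time": time; "q": joint angles; "joint_velocities": joint speeds; "joint_torque": joint torques, N m; "position": TCP position; "tool_rot": TCP orientation; "ft_force": force on the tool from outside, world axes, zero at the start; "moment": the same for the moment, N m; "grip_width": finger opening in m.
Only numpy, scipy, OpenCV 4.12 (cv2) and the standard library are available. Lean on these libraries where they do the work, as an engineer would, in place of code of your own. Each camera call takes 0.05 s, during which the arm holds its last target.

### The job

The box lying across the open carton is in the way: lift it off and set it down gently, flat on the sheet of corrugated board. Then pick up the grey cup and pour all six wooden balls from it into the carton, and stand the empty cup gently back upright on the bench beside the carton. Leave the other things on the bench where they are.

Things in the scene. Friction and masses are not known exactly. Their poses are not given: they have to be found in the camera images.
- carton: open-topped brown cardboard carton, fixed to the bench, 180 (x) x 150 (y) x 80 mm high, walls and floor 5 mm; origin: centre of its underside, z up. It receives the balls
- parcel: closed, packed pale paperboard box with a brown band round its middle, 55 (x) x 180 (y) x 45 mm high, 0.1 to 0.21 kg, lying at the start across the top of the carton along the carton's y; origin: centre of its underside, z up
- pad: flat sheet of brown corrugated board lying on the bench, fixed, 260 (x) x 160 (y) x 4 mm; origin: centre of its underside
- cup: round grey plastic cup, no handle, 95 mm high, outer diameter 60 mm at the foot and 68 mm at the rim, wall and floor 4 mm, standing on the bench on the other side of the carton from the pad; origin: centre of its underside, z towards the mouth
- cup_rim (a point): centre of the cup's mouth, 95 mm above its underside along the cup's z
- ball0_center (a point): centre of one of the six plain wooden balls, 23 mm in diameter, 10 g, in the cup at the start in two layers (to 47 mm above its underside)
- ball1_center (a point): centre of one of the six plain wooden balls, 23 mm in diameter, 10 g, in the cup at the start in two layers (to 47 mm above its underside)
- ball2_center (a point): centre of one of the six plain wooden balls, 23 mm in diameter, 10 g, in the cup at the start in two layers (to 47 mm above its underside)
- ball3_center (a point): centre of one of the six plain wooden balls, 23 mm in diameter, 10 g, in the cup at the start in two layers (to 47 mm above its underside)
- ball4_center (a point): centre of one of the six plain wooden balls, 23 mm in diameter, 10 g, in the cup at the start in two layers (to 47 mm above its underside)
- ball5_center (a point): centre of one of the six plain wooden balls, 23 mm in diameter, 10 g, in the cup at the start in two layers (to 47 mm above its underside)
- tape_roll: bystander: roll of parcel tape lying flat, outer diameter 110, hole 76, 48 mm high; leave it alone
- label_roll: bystander: roll of white labels lying flat, outer diameter 90, 35 mm high; leave it alone
- oil_bottle: bystander: amber bottle, diameter 44, 85 mm high; leave it alone
- oil_bottle2: bystander: amber bottle, diameter 44, 85 mm high; leave it alone
- marker: bystander: black marker lying down, 18 mm thick, about 130 mm long; leave it alone
- brush: bystander: flat hand brush lying down along its x, about 200 mm long and 45 mm wide, handle towards -x; leave it alone
Not all that is in view belongs to the job. What is shaped like the parcel but green or red is not meant.

How it is judged:
By the outcome, as a careful person would: the job done as asked, in the order asked, and still so for the second after the job is handed in, with the robot touching nothing.
It also fails if it takes over 64 s, if anything falls off the work surface, if the arm or the gripper's body presses on something with over 40 N, if the wrist force passes 120 N, or if a joint passes its speed limit or range.

## Working session

There is one attempt and no reset: what is moved stays moved. The work goes in short steps, Python scripts to look and compute and a tool call to move; the robot and the scene stay as the last step left them, time stands still between calls to the robot, and variables do not carry over. Pictures are saved under pics/ and viewed, and the job is handed in when it is done.

Besides the shell and the picture viewer there is one more tool, called as a command line: name --argument value ..., lists and objects as JSON in quotes. send_rows: Moves the arm, as the interface text tells. Its arguments: {"type":"object","properties":{"deltas":{"type":"array","items":{"type":"object","properties":{"tx":{"type":"number"},"ty":{"type":"number"},"tz":{"type":"number"},"rx":{"type":"number"},"ry":{"type":"number"},"rz":{"type":"number"}}}},"claw":{"type":"number"},"squeeze":{"type":"number"}},"required":["deltas"]}

```bash
mkdir -p pics; cat > h.py <<'E'
import numpy as np, cv2
from rig import robot
from scipy.spatial.transform import Rotation as Rn
def world(c,uv,z=None):
    K=c['intrinsics'];u,v=int(round(uv[0])),int(round(uv[1]))
    d=c['z_map'][v,u] if z is None else z
    p=np.linalg.inv(K)@np.array([uv[0],uv[1],1])*d
    return c['R'].T@(p-c['t'])
def cloud(c):
    K=c['intrinsics'];h,w=c['z_map'].shape
    u,v=np.meshgrid(np.arange(w),np.arange(h));d=c['z_map']
    P=np.stack([(u-K[0,2])/K[0,0]*d,(v-K[1,2])/K[1,1]*d,d],-1)
    W=(P-c['t'])@c['R']
    W[d==0]=np.nan
    return W
def save(c,n): cv2.imwrite('pics/'+n+'.png',c['color'][:,:,::-1])
E
python3 - <<'E'
from h import *
for n in ['side','top']:
    c=robot.camera(n);save(c,n+'0');W=cloud(c)
    np.savez('c_'+n,W=W,col=c['color'],K=c['intrinsics'],R=c['R'],t=c['t'])
    for l in ['carton','parcel','pad','cup','tape_roll','label_roll','oil_bottle','marker','brush']:
        for o in robot.outline_of(l,n)[:3]:
            w=W[o['pixels']];print(n,l,round(o['p'],2),np.round(o['xy']),np.round(np.nanmedian(w,0),3),'top z',np.round(np.nanpercentile(w[:,2],95),3))
print(robot.get_obs())
E
```

```text
side carton 0.95 [284. 216.] [ 0.524 -0.024  0.032] top z 0.08
side parcel 0.9 [205. 402.] [ 0.186 -0.308  0.045] top z 0.047
side parcel 0.84 [294. 183.] [ 0.553 -0.029  0.124] top z 0.127
side parcel 0.8 [413. 379.] [ 0.513 -0.472  0.045] top z 0.047
side pad 0.97 [188. 159.] [0.426 0.294 0.005] top z 0.008
side cup 0.72 [289. 133.] [0.715 0.231 0.036] top z 0.05
side cup 0.57 [302. 328.] [ 0.4   -0.304  0.064] top z 0.096
side tape_roll 0.87 [291. 132.] [0.714 0.231 0.036] top z 0.05
side label_roll 0.71 [359. 178.] [ 0.757 -0.011  0.033] top z 0.038
side label_roll 0.39 [300. 183.] [ 0.554 -0.029  0.124] top z 0.127
side oil_bottle 0.94 [327. 142.] [0.761 0.122 0.048] top z 0.085
side oil_bottle 0.94 [396. 203.] [ 0.766 -0.138  0.05 ] top z 0.086
side marker 0.93 [224. 242.] [ 0.38  -0.003  0.016] top z 0.02
side brush 0.65 [393. 272.] [ 0.64  -0.265  0.018] top z 0.022
top carton 0.55 [255. 202.] [ 0.531 -0.011  0.007] top z 0.08
top parcel 0.9 [370. 321.] [ 0.193 -0.341  0.045] top z 0.049
top parcel 0.89 [412. 212.] [ 0.513 -0.471  0.044] top z 0.048
top parcel 0.8 [255. 194.]
[... 830 characters left out ...]
046] top z 0.051
{'time': 1.0, 'q': array([ 1.16150407e+00,  5.27478000e-01,  1.43271902e+00, -1.56578315e-07,
        1.18140999e+00, -1.78502626e-01]), 'joint_velocities': array([ 0.00058432, -0.00127281,  0.00132999, -0.00027593,  0.00071411,
       -0.00091133]), 'joint_torque': array([-1.38625830e-03, -4.40023255e+01, -1.76987207e+01,  6.33751298e-02,
        5.04901225e-02, -2.30161895e-06]), 'position': array([0.14292521, 0.60840246, 0.22255586]), 'tool_rot': array([ 1.15138859e-01,  9.93349406e-01, -6.89228120e-06, -2.01036033e-06]), 'ft_force': array([-1.19737652,  0.48348376,  0.41587247]), 'moment': array([ 0.01746247,  0.0201852 , -0.03307122]), 'grip_width': 0.08698122917026165}
```

View images.

View pics/side0.png

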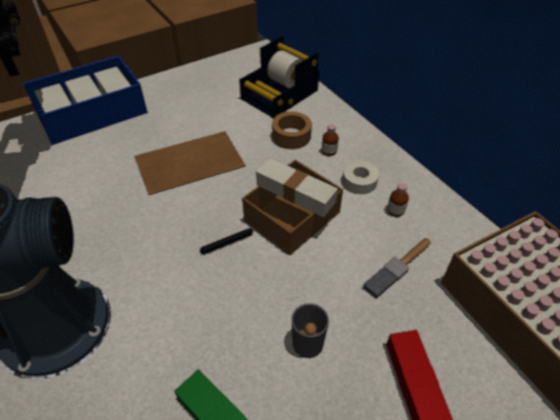

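View pics/top0.png

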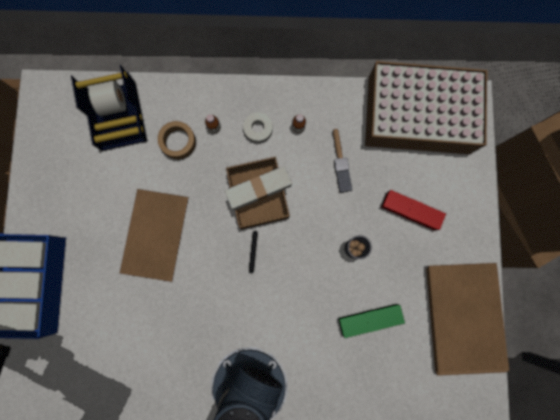

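```bash
python3 - <<'E'
from h import *
for n in ['side','top']:
    d=np.load('c_%s.npz'%n);W=d['W']
    def rect(m,name):
        p=W[m][:,:2].astype(np.float32)
        r=cv2.minAreaRect(p);print(n,name,len(p),np.round(r[0],3),np.round(r[1],3),round(r[2],1), 'z',np.round(np.median(W[m][:,2]),4)); print(np.round(cv2.boxPoints(r),3).tolist())
    z=W[...,2];x=W[...,0];y=W[...,1]
    nc=(abs(x-.54)<.16)&(abs(y)<.16)
    rect(nc&(z>.118)&(z<.135),'parcel')
    rect(nc&(z>.074)&(z<.086),'carton rim')
    rect((z>.002)&(z<.0075)&(abs(x-.43)<.15)&(abs(y-.3)<.2),'pad')
    m=(z>.088)&(z<.103)&(abs(x-.4)<.07)&(abs(y+.31)<.07)
    p=W[m][:,:2].astype(np.float32);print(n,'cup rim',cv2.minEnclosingCircle(p),len(p))
    m=(z>.07)&(z<.09)&(abs(x-.51)<.1)&(abs(y+.47)<.1)
    m=(z<.03)&(z>.01)&(abs(x-.38)<.05)&(abs(y)<.12);rect(m,'marker')
    c=d['col'];o=cv2.resize(c[150:270,200:320] if n=='top' else c[130:270,180:400],None,fx=3.5,fy=3.5,interpolation=cv2.INTER_CUBIC)
    cv2.imwrite('pics/crop_%s.png'%n,o[:,:,::-1])
E
```

```text
side parcel 1597 [ 0.56  -0.016] [0.059 0.181] 24.1 z 0.1255
[[0.4959999918937683, 0.054999999701976776], [0.5690000057220459, -0.10999999940395355], [0.6230000257492065, -0.0860000029206276], [0.550000011920929, 0.07900000363588333]]
side carton rim 662 [ 0.558 -0.022] [0.183 0.174] 14.3 z 0.0798
[[0.4480000138282776, 0.03999999910593033], [0.4909999966621399, -0.1289999932050705], [0.6679999828338623, -0.08299999684095383], [0.625, 0.08500000089406967]]
side pad 5404 [0.43 0.3 ] [0.3   0.399] 0.1 z 0.0041
[[0.2800000011920929, 0.5], [0.2800000011920929, 0.10000000149011612], [0.5799999833106995, 0.10100000351667404], [0.5799999833106995, 0.5]]
side cup rim ((0.4011627435684204, -0.30182361602783203), 0.03418542817234993) 347
side marker 307 [ 0.38  -0.001] [0.019 0.1  ] 84.2 z 0.0168
[[0.32899999618530273, -0.006000000052154064], [0.42899999022483826, -0.01600000075995922], [0.4309999942779541, 0.004000000189989805], [0.3310000002384186, 0.014000000432133675]]
top parcel 1287 [ 0.558 -0.015] [0.056 0.18 ] 24.1 z 0.1245
[[0.4959999918937683, 0.054999999701976776], [0.569000005722045
[... 162 characters left out ...]
.4 z 0.0794
[[0.4480000138282776, 0.039000000804662704], [0.4880000054836273, -0.11800000071525574], [0.6629999876022339, -0.0729999989271164], [0.6230000257492065, 0.08399999886751175]]
top pad 4635 [0.43 0.3 ] [0.4   0.299] 89.9 z 0.0038
[[0.2800000011920929, 0.10000000149011612], [0.5789999961853027, 0.10000000149011612], [0.5799999833106995, 0.5], [0.2800000011920929, 0.5]]
top cup rim ((0.399869441986084, -0.3008567690849304), 0.033806461840867996) 114
top marker 196 [0.379 0.001] [0.017 0.099] 85.9 z 0.016
[[0.32899999618530273, -0.004000000189989805], [0.42800000309944153, -0.010999999940395355], [0.42899999022483826, 0.006000000052154064], [0.33000001311302185, 0.013000000268220901]]
```

```bash
cat >> h.py <<'E'
def mats():
    o=robot.get_obs();return o,np.array(o['position']),Rn.from_quat(o['tool_rot'])
def down(phi): # tool down with tool y at angle phi (rad)
    y=np.array([np.cos(phi),np.sin(phi),0]);z=np.array([0,0,-1.]);return Rn.from_matrix(np.stack([np.cross(y,z),y,z],1))
def delta(p0,R0,p1,R1):
    return np.round(R0.inv().apply(np.array(p1)-p0)*100,2),np.round((R0.inv()*R1).as_rotvec(),3)
def plan(ps,start=None):
    o,p,R=mats()
    if start: p,R=start
    for q,S in ps:
        print(*delta(p,R,q,S));p,R=np.array(q),S
E
python3 - <<'E'
from h import *
D=np.radians
for n in ['top','side']:
    c=robot.camera(n);W=cloud(c)
    o=robot.outline_of('pad',n)[0]
    m=o['pixels']&(abs(W[...,2]-.004)<.006)
    m=cv2.erode(m.astype(np.uint8),np.ones((2,2)))>0
    r=cv2.minAreaRect(W[m][:,:2].astype(np.float32));print(n,r,np.round(cv2.boxPoints(r),3).tolist())
    t=robot.tip_of('pad',n)[0];print(t,world(c,t['xy']))
plan([((.559,-.0155,.20),down(D(23.9))),((.559,-.0155,.09),down(D(23.9)))])
E
```

```text
top ((0.42825794219970703, 0.29712939262390137), (0.1575555056333542, 0.2568381428718567), 81.59591674804688) [[0.28999999165534973, 0.23800000548362732], [0.5440000295639038, 0.20000000298023224], [0.5669999718666077, 0.35600000619888306], [0.31299999356269836, 0.39399999380111694]]
{'xy': [156.9, 235.6], 'p': 0.72} [0.42670975 0.28731614 0.00777534]
side ((0.43275153636932373, 0.2961965501308441), (0.16270862519741058, 0.2568942606449127), 82.04405212402344) [[0.2939999997615814, 0.2329999953508377], [0.5490000247955322, 0.1979999989271164], [0.5709999799728394, 0.35899999737739563], [0.31700000166893005, 0.39500001072883606]]
{'xy': [190.7, 161.7], 'p': 0.64} [0.43372803 0.29019296 0.00494089]
[-54.77 -51.22   2.26] [0.    0.    0.923]
[ 0.  0. 11.] [0. 0. 0.]
```

Candidates for the parcel in the top picture are green (370,321), red (412,212) and the pale banded box on the carton (255,194). I choose the pale one. For the pad, the left sheet (156,235) measures 257x160 mm, so it fits. The right sheet (467,318) is larger and on the cup's side.

View pics/crop_top.png

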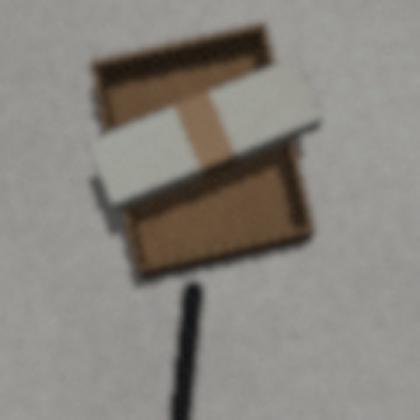

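send_rows --deltas '[{"tx": -54.8, "ty": -51.2, "tz": 2.3, "rz": 0.923}, {"tx": -54.8, "ty": -51.2, "tz": 2.3, "rz": 0.923}, {"tx": -54.8, "ty": -51.2, "tz": 2.3, "rz": 0.923}, {"tx": -54.8, "ty": -51.2, "tz": 2.3, "rz": 0.923}, {"tx": -54.8, "ty": -51.2, "tz": 2.3, "rz": 0.923}]' --claw 8.7 --squeeze 20

```text
schema error: expected keys tx, ty, tz, rx, ry, rz
```

The crop confirms the pale box with the brown band, lying across the carton.

send_rows --deltas '[{"tx": -54.8, "ty": -51.2, "tz": 2.3, "rx": 0, "ry": 0, "rz": 0.923}, {"tx": -54.8, "ty": -51.2, "tz": 2.3, "rx": 0, "ry": 0, "rz": 0.923}, {"tx": -54.8, "ty": -51.2, "tz": 2.3, "rx": 0, "ry": 0, "rz": 0.923}, {"tx": -54.8, "ty": -51.2, "tz": 2.3, "rx": 0, "ry": 0, "rz": 0.923}, {"tx": -54.8, "ty": -51.2, "tz": 2.3, "rx": 0, "ry": 0, "rz": 0.923}]' --claw 8.7 --squeeze 20

```text
time: 1.72
position: [0.2591, 0.4337, 0.2163]
tool_rot: [0.417, 0.909, 0.0, 0.0]
ft_force: [0.6, 0.3, -0.2]
grip_width: 0.0867
```

```bash
python3 - <<'E'
from h import *
D=np.radians
plan([((.559,-.0155,.20),down(D(23.9)))]); print(robot.get_obs()['q'],robot.get_obs()['time'])
E
```

```text
[-53.62  -6.53   1.63] [ 0.001 -0.     0.293]
[ 8.10840336e-01  3.75597860e-01  1.73602347e+00 -1.48875076e-04
  1.02940095e+00  1.01089841e-01] 1.7167
```

send_rows --deltas '[{"tx": -53.6, "ty": -6.5, "tz": 1.6, "rx": 0, "ry": 0, "rz": 0.293}, {"tx": -53.6, "ty": -6.5, "tz": 1.6, "rx": 0, "ry": 0, "rz": 0.293}, {"tx": -53.6, "ty": -6.5, "tz": 1.6, "rx": 0, "ry": 0, "rz": 0.293}, {"tx": -53.6, "ty": -6.5, "tz": 1.6, "rx": 0, "ry": 0, "rz": 0.293}, {"tx": -53.6, "ty": -6.5, "tz": 1.6, "rx": 0, "ry": 0, "rz": 0.293}]'

```text
time: 2.13
position: [0.3761, 0.261, 0.2103]
tool_rot: [0.543, 0.84, 0.0, 0.0]
ft_force: [0.4, 1.2, -0.3]
grip_width: 0.0869
```

send_rows --deltas '[{"tx": -32.7, "ty": 5.7, "tz": 1.0, "rx": 0, "ry": 0, "rz": 0}, {"tx": -32.7, "ty": 5.7, "tz": 1.0, "rx": 0, "ry": 0, "rz": 0}, {"tx": -32.7, "ty": 5.7, "tz": 1.0, "rx": 0, "ry": 0, "rz": 0}, {"tx": -32.7, "ty": 5.7, "tz": 1.0, "rx": 0, "ry": 0, "rz": 0}, {"tx": -32.7, "ty": 5.7, "tz": 1.0, "rx": 0, "ry": 0, "rz": 0}]'

```text
time: 2.55
position: [0.4928, 0.0882, 0.204]
tool_rot: [0.544, 0.839, 0.0, 0.0]
ft_force: [0.7, 0.9, 0.1]
grip_width: 0.0872
```

send_rows --deltas '[{"tx": -12.2, "ty": 2.1, "tz": 0.4, "rx": 0, "ry": 0, "rz": 0}, {"tx": -12.2, "ty": 2.1, "tz": 0.4, "rx": 0, "ry": 0, "rz": 0}, {"tx": -12.2, "ty": 2.1, "tz": 0.4, "rx": 0, "ry": 0, "rz": 0}, {"tx": -12.2, "ty": 2.1, "tz": 0.4, "rx": 0, "ry": 0, "rz": 0}, {"tx": -12.2, "ty": 2.1, "tz": 0.4, "rx": 0, "ry": 0, "rz": 0}]'

```text
time: 2.97
position: [0.5622, -0.0148, 0.1995]
tool_rot: [0.545, 0.838, 0.0, 0.0]
ft_force: [-0.2, -0.2, -0.2]
grip_width: 0.0869
```

```bash
python3 - <<'E'
from h import *
D=np.radians
plan([((.559,-.0155,.09),down(D(23.9)))]); print(robot.get_obs()['q'],robot.get_obs()['position'],robot.get_obs()['time'])
o=robot.get_obs();c=robot.camera('wrist');save(c,'w1')
P=Rn.from_quat(o['tool_rot']).as_matrix();T=c['tool_from_camera']
c['R']=(P@T[:3,:3]).T; c['t']=-c['R']@(P@T[:3,3]+o['position'])
W=cloud(c);m=(W[...,2]>.115)&(W[...,2]<.135)&(abs(W[...,0]-.56)<.13)&(abs(W[...,1])<.13)
r=cv2.minAreaRect(W[m][:,:2].astype(np.float32));print(r,np.median(W[m][:,2]),np.round(cv2.boxPoints(r),3).tolist())
E
```

```text
[ 0.07 -0.33 10.95] [0.001 0.    0.001]
[-2.24955952e-01  4.71690512e-01  1.61675546e+00  8.63298985e-05
  1.05233624e+00 -6.43142161e-01] [ 0.56222397 -0.01476061  0.19954971] 2.9667
((0.5602585673332214, -0.015983715653419495), (0.05553557723760605, 0.17908388376235962), 24.164613723754883) 0.12554288935693103 [[0.49799999594688416, 0.05400000140070915], [0.5720000267028809, -0.10899999737739563], [0.621999979019165, -0.0860000029206276], [0.5490000247955322, 0.07699999958276749]]
```

View pics/w1.png

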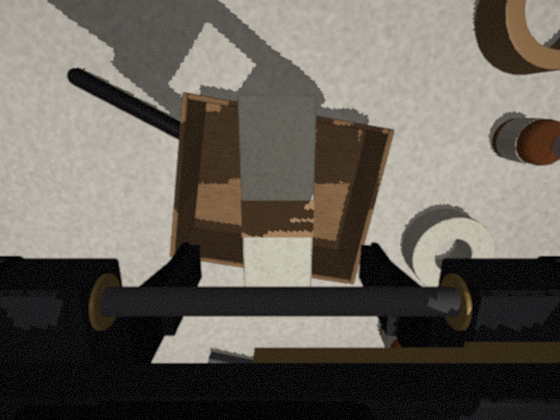

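send_rows --deltas '[{"tx": 0, "ty": -0.2, "tz": 4, "rx": 0, "ry": 0, "rz": 0}, {"tx": 0, "ty": -0.2, "tz": 8, "rx": 0, "ry": 0, "rz": 0}, {"tx": 0, "ty": -0.2, "tz": 10.9, "rx": 0, "ry": 0, "rz": 0}, {"tx": 0, "ty": -0.2, "tz": 10.9, "rx": 0, "ry": 0, "rz": 0}, {"tx": 0, "ty": -0.2, "tz": 10.9, "rx": 0, "ry": 0, "rz": 0}]'

```text
time: 3.43
position: [0.5571, -0.0117, 0.0899]
tool_rot: [0.543, 0.84, -0.001, -0.002]
ft_force: [0.8, -0.1, 1.4]
grip_width: 0.0867
```

send_rows --deltas '[{"tx": 0, "ty": 0, "tz": 0, "rx": 0, "ry": 0, "rz": 0}, {"tx": 0, "ty": 0, "tz": 0, "rx": 0, "ry": 0, "rz": 0}, {"tx": 0, "ty": 0, "tz": 0, "rx": 0, "ry": 0, "rz": 0}, {"tx": 0, "ty": 0, "tz": 0, "rx": 0, "ry": 0, "rz": 0}, {"tx": 0, "ty": 0, "tz": 0, "rx": 0, "ry": 0, "rz": 0}]' --claw 4.5 --squeeze 25

```text
time: 3.85
position: [0.5598, -0.0135, 0.092]
tool_rot: [0.543, 0.84, 0.0, 0.001]
ft_force: [0.9, 0.4, 0.1]
grip_width: 0.0617
```

send_rows --deltas '[{"tx": 0, "ty": 0, "tz": 0, "rx": 0, "ry": 0, "rz": 0}, {"tx": 0, "ty": 0, "tz": 0, "rx": 0, "ry": 0, "rz": 0}, {"tx": 0, "ty": 0, "tz": 0, "rx": 0, "ry": 0, "rz": 0}, {"tx": 0, "ty": 0, "tz": -1, "rx": 0, "ry": 0, "rz": 0}, {"tx": 0, "ty": 0, "tz": -3, "rx": 0, "ry": 0, "rz": 0}]'

```text
time: 4.27
position: [0.5569, -0.013, 0.1191]
tool_rot: [0.543, 0.839, -0.001, -0.003]
ft_force: [0.9, -0.4, -1.0]
grip_width: 0.0553
```

```bash
python3 - <<'E'
from h import *
D=np.radians
o,p,R=mats();print(o['q'],p,o['ft_force'],o['moment'],o['grip_width'])
plan([((.430,.296,.12),down(D(81.8)))])
c=robot.camera('side');save(c,'s2')
E
```

```text
[-2.23879366e-01  5.82394771e-01  1.69332049e+00 -7.51407286e-05
  8.72161378e-01 -6.45691424e-01] [ 0.55692144 -0.01298592  0.11909444] [ 0.88582276 -0.42891066 -0.99646816] [-0.07841681  0.02340328  0.03982999] 0.05526184569422572
[3.339e+01 1.070e+00 3.000e-02] [-0.003 -0.006 -1.006]
```

View pics/s2.png

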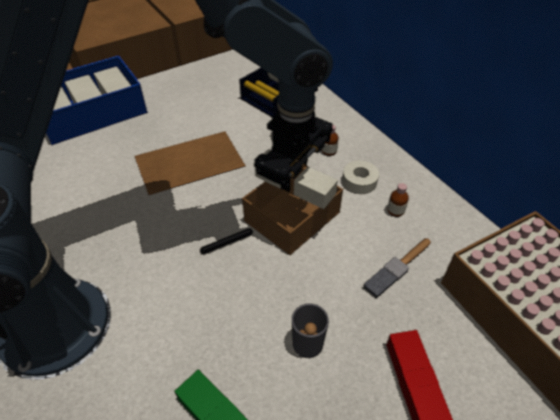

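send_rows --deltas '[{"tx": 2, "ty": 0.1, "tz": -1, "rx": 0, "ry": 0, "rz": -0.06}, {"tx": 5, "ty": 0.2, "tz": -2, "rx": 0, "ry": 0, "rz": -0.15}, {"tx": 9, "ty": 0.3, "tz": -2, "rx": 0, "ry": 0, "rz": -0.27}, {"tx": 13, "ty": 0.4, "tz": -2, "rx": 0, "ry": 0, "rz": -0.38}, {"tx": 16.7, "ty": 0.5, "tz": -2, "rx": 0, "ry": 0, "rz": -0.5}]'

```text
time: 4.73
position: [0.4942, 0.1424, 0.141]
tool_rot: [0.317, 0.949, 0.0, -0.0]
ft_force: [0.8, 0.2, -0.9]
grip_width: 0.0554
```

send_rows --deltas '[{"tx": 3.5, "ty": 2.1, "tz": 0, "rx": 0, "ry": 0, "rz": -0.12}, {"tx": 7, "ty": 4.1, "tz": 0, "rx": 0, "ry": 0, "rz": -0.24}, {"tx": 10.2, "ty": 6, "tz": 0, "rx": 0, "ry": 0, "rz": -0.36}, {"tx": 12.8, "ty": 7.5, "tz": 0, "rx": 0, "ry": 0, "rz": -0.44}, {"tx": 14.4, "ty": 8.5, "tz": 0, "rx": 0, "ry": 0, "rz": -0.506}]'

```text
time: 5.15
position: [0.4298, 0.2984, 0.1407]
tool_rot: [0.068, 0.998, 0.0, -0.0]
ft_force: [-0.7, -0.9, -1.2]
grip_width: 0.0546
```

send_rows --deltas '[{"tx": 0, "ty": 0, "tz": 0, "rx": 0, "ry": 0, "rz": 0}, {"tx": 0, "ty": 0, "tz": 2, "rx": 0, "ry": 0, "rz": 0}, {"tx": 0, "ty": 0, "tz": 5, "rx": 0, "ry": 0, "rz": 0}, {"tx": 0, "ty": 0, "tz": 7, "rx": 0, "ry": 0, "rz": 0}, {"tx": 0, "ty": 0, "tz": 8, "rx": 0, "ry": 0, "rz": 0}]'

```text
time: 5.57
position: [0.4309, 0.2945, 0.0585]
tool_rot: [0.072, 0.997, -0.001, -0.002]
ft_force: [-0.9, -0.1, -0.8]
grip_width: 0.0547
```

send_rows --deltas '[{"tx": 0, "ty": 0, "tz": 0, "rx": 0, "ry": 0, "rz": 0}, {"tx": 0, "ty": 0, "tz": 0, "rx": 0, "ry": 0, "rz": 0}, {"tx": 0, "ty": 0, "tz": 0, "rx": 0, "ry": 0, "rz": 0}]'

```text
time: 5.82
position: [0.4329, 0.2958, 0.0616]
tool_rot: [0.072, 0.997, 0.0, 0.001]
ft_force: [0.1, 0.2, -0.7]
grip_width: 0.055
```

```bash
python3 - <<'E'
from h import *
D=np.radians
o,p,R=mats();print(o['q'],p,o['ft_force'],o['moment'],o['grip_width'])
plan([((.430,.296,.02),down(D(81.8)))])
c=robot.camera('side');save(c,'s3');W=cloud(c)
for x in robot.outline_of('parcel','side'):
    w=W[x['pixels']];print(x['p'],x['xy'],np.nanmedian(w,0),np.nanpercentile(w[:,2],[2,50,98]))
c2=robot.camera('top');save(c2,'t3')
E
```

```text
[ 3.86122716e-01  6.46806493e-01  1.81495738e+00 -1.36999106e-04
  6.77876976e-01 -1.04099976e+00] [0.43293983 0.2957963  0.06162238] [ 0.13840823  0.15257988 -0.65296102] [0.04545231 0.01955578 0.0452365 ] 0.054964840230231016
[ 0.3  -0.03  4.16] [ 0.001  0.002 -0.   ]
0.87 [175.4, 140.3] [0.39750917 0.27844127 0.08673692] [0.05374602 0.08673692 0.09834572]
0.65 [204.4, 401.3] [ 0.18659986 -0.30835282  0.04501159] [0.00137889 0.04501159 0.04796079]
0.64 [415.5, 378.4] [ 0.51396912 -0.47174339  0.0448214 ] [0.00176783 0.0448214  0.04806012]
```

View pics/s3.png

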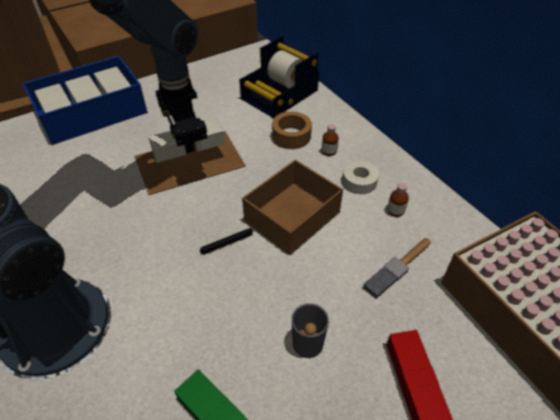

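View pics/t3.png

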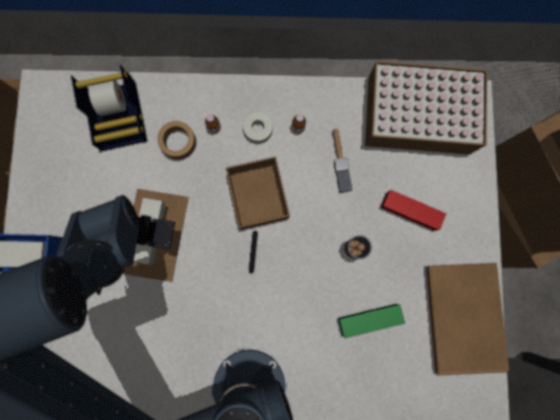

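send_rows --deltas '[{"tx": 0, "ty": 0, "tz": 1.2, "rx": 0, "ry": 0, "rz": 0}, {"tx": 0, "ty": 0, "tz": 2.5, "rx": 0, "ry": 0, "rz": 0}, {"tx": 0, "ty": 0, "tz": 3.5, "rx": 0, "ry": 0, "rz": 0}, {"tx": 0, "ty": 0, "tz": 4, "rx": 0, "ry": 0, "rz": 0}, {"tx": 0, "ty": 0, "tz": 4.2, "rx": 0, "ry": 0, "rz": 0}]'

```text
time: 6.38
position: [0.4316, 0.2957, 0.0182]
tool_rot: [0.071, 0.997, -0.0, -0.0]
ft_force: [-0.0, 0.4, -0.8]
grip_width: 0.0546
```

send_rows --deltas '[{"tx": 0, "ty": 0, "tz": 0.05, "rx": 0, "ry": 0, "rz": 0}, {"tx": 0, "ty": 0, "tz": 0.1, "rx": 0, "ry": 0, "rz": 0}, {"tx": 0, "ty": 0, "tz": 0.15, "rx": 0, "ry": 0, "rz": 0}, {"tx": 0, "ty": 0, "tz": 0.2, "rx": 0, "ry": 0, "rz": 0}, {"tx": 0, "ty": 0, "tz": 0.25, "rx": 0, "ry": 0, "rz": 0}]'

```text
time: 6.8
position: [0.4321, 0.2959, 0.0165]
tool_rot: [0.071, 0.997, 0.0, 0.0]
ft_force: [0.5, -0.3, -1.5]
grip_width: 0.0553
```

send_rows --deltas '[{"tx": 0, "ty": 0, "tz": 0.05, "rx": 0, "ry": 0, "rz": 0}, {"tx": 0, "ty": 0, "tz": 0.1, "rx": 0, "ry": 0, "rz": 0}, {"tx": 0, "ty": 0, "tz": 0.15, "rx": 0, "ry": 0, "rz": 0}, {"tx": 0, "ty": 0, "tz": 0.15, "rx": 0, "ry": 0, "rz": 0}, {"tx": 0, "ty": 0, "tz": 0.15, "rx": 0, "ry": 0, "rz": 0}]'

```text
time: 7.22
position: [0.432, 0.2959, 0.0155]
tool_rot: [0.071, 0.997, 0.0, 0.0]
ft_force: [-1.1, -1.4, 4.9]
grip_width: 0.0547
```

```bash
python3 - <<'E'
from h import *
o,p,R=mats();print(o['q'],p,o['ft_force'],o['moment'],o['grip_width'])
c=robot.camera('side');W=cloud(c)
x=robot.outline_of('parcel','side')[0];w=W[x['pixels']];print(x['xy'],np.nanpercentile(w[:,2],[2,50,98]))
i=cv2.resize(c['color'][110:220,110:270],None,fx=4,fy=4);cv2.imwrite('pics/s4.png',i[:,:,::-1])
E
```

```text
[ 3.86886580e-01  7.32425436e-01  1.83154412e+00  1.35670545e-05
  5.76989380e-01 -1.04115332e+00] [0.43196721 0.29585354 0.01549404] [-1.05234157 -1.36750831  4.9367272 ] [0.00038904 0.13048274 0.01050911] 0.054733863380021834
[177.5, 153.8] [0.00774853 0.04188245 0.05259608]
```

View pics/s4.png

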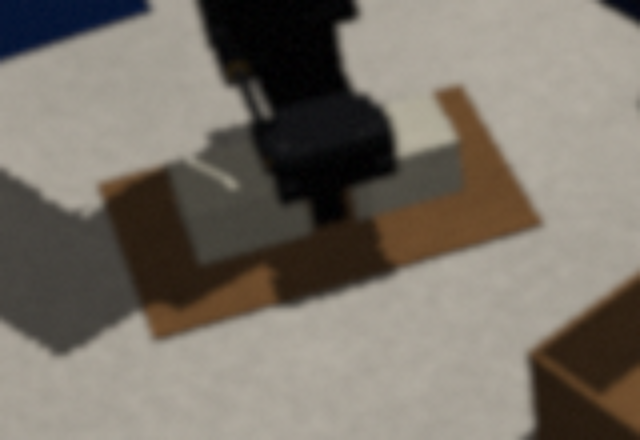

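send_rows --deltas '[{"tx": 0, "ty": 0, "tz": -0.05, "rx": 0, "ry": 0, "rz": 0}, {"tx": 0, "ty": 0, "tz": -0.05, "rx": 0, "ry": 0, "rz": 0}, {"tx": 0, "ty": 0, "tz": -0.05, "rx": 0, "ry": 0, "rz": 0}, {"tx": 0, "ty": 0, "tz": -0.05, "rx": 0, "ry": 0, "rz": 0}, {"tx": 0, "ty": 0, "tz": -0.05, "rx": 0, "ry": 0, "rz": 0}]' --claw 8.7

```text
time: 7.73
position: [0.4319, 0.2958, 0.0151]
tool_rot: [0.071, 0.997, -0.0, -0.0]
ft_force: [-1.0, 0.7, -0.1]
grip_width: 0.08
```

send_rows --deltas '[{"tx": 0, "ty": 0, "tz": 0, "rx": 0, "ry": 0, "rz": 0}, {"tx": 0, "ty": 0, "tz": -1, "rx": 0, "ry": 0, "rz": 0}, {"tx": 0, "ty": 0, "tz": -4, "rx": 0, "ry": 0, "rz": 0}, {"tx": 0, "ty": 0, "tz": -8, "rx": 0, "ry": 0, "rz": 0}, {"tx": 0, "ty": 0, "tz": -12, "rx": 0, "ry": 0, "rz": 0}]'

```text
time: 8.15
position: [0.4309, 0.2953, 0.1363]
tool_rot: [0.071, 0.997, -0.001, -0.001]
ft_force: [0.5, 0.4, 0.1]
grip_width: 0.0868
```

```bash
python3 - <<'E'
from h import *
from scipy.optimize import least_squares
D=[([1.16150407,.527478,1.43271902,0,1.18140999,-.178502],[.14292521,.60840246,.22255586]),
([.81084,.375598,1.736023,0,1.029401,.1011],[.2591,.4337,.2163]),
([-.224956,.47169051,1.61675546,0,1.05233624,-.643],[.56222397,-.01476061,.19954971]),
([-.22388,.58239477,1.69332,0,.872161,-.6457],[.55692144,-.01298592,.11909444]),
([.38612,.6468065,1.814957,0,.677877,-1.041],[.43293983,.2957963,.06162]),
([.386886,.732425,1.831544,0,.576989,-1.041],[.43196721,.29585354,.01549404])]
o,p,R=mats();print(list(o['q']),list(p),o['ft_force'],o['grip_width'])
D.append((o['q'],p))
# model: r = a+L1 sin(q2)+L2 sin(q2+q3+d) + Lt sin(q2+q3+q5); sum=pi
def f(v):
    L1,A,B,h=v[:4];e=[];
    for q,p in D:
        r=np.sqrt(p[0]**2+p[1]**2-v[4]**2)
        s2=q[1];s3=q[1]+q[2]
        rr=L1*np.sin(s2)+A*np.sin(s3)+B*np.cos(s3)+v[5]
        zz=h+L1*np.cos(s2)+A*np.cos(s3)-B*np.sin(s3)
        e+=[r-rr,p[2]-zz, np.arctan2(p[1],p[0])-q[0]-np.arcsin(v[4]/np.hypot(p[0],p[1]))]
    return e
s=least_squares(f,[.4,.4,0,0,.11,0]);print(s.x,np.round(s.fun*1000,1))
for q,p in D: print(np.pi-(q[1]+q[2]+q[4]))
c=robot.camera('top');save(c,'t5');W=cloud(c);z=W[...,2]
m=(abs(z-.049)<.006)&(abs(W[...,0]-.43)<.15)&(abs(W[...,1]-.3)<.13)
r=cv2.minAreaRect(W[m][:,:2].astype(np.float32));print(r,np.median(W[m][:,2]))
E
```

```text
[np.float64(0.3867353509167559), np.float64(0.5177954129004322), np.float64(1.7699724230862375), np.float64(1.1192751405452708e-05), np.float64(0.8567831557738301), np.float64(-1.0411192893908128)] [np.float64(0.4308600134586169), np.float64(0.29531944115905084), np.float64(0.13626343127025306)] [0.54892458 0.3565807  0.14460293] 0.08681462134277802
[ 5.88229741e-01  3.91453648e-01  1.14190755e-01 -3.15336516e-02
  1.10991176e-01 -1.14899062e-04] [ 0.3  0.1  0.   0.4  0.  -0.1  0.5  0.   0.1 -1.7 -0.  -0.   0.8 -0.
 -0.   0.4 -0.1  0.  -0.7 -0.   0. ]
-1.4356410206417536e-05
0.0005706535897931353
0.0008104435897928752
-0.006283116410206624
0.0019521535897930598
0.0006346535897927552
-0.002958338170707009
((0.4329015016555786, 0.2965351343154907), (0.05697609484195709, 0.1799308955669403), 81.59476470947266) 0.048536779370633644
```

View pics/t5.png

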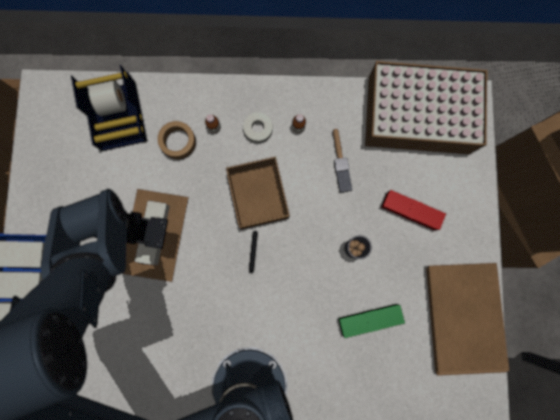

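```bash
cat >> h.py <<'E'
def ori(th,b,s=1): # heading deg, pitch below horizontal deg
    th,b=np.radians([th,b]);z=np.array([np.cos(b)*np.cos(th),np.cos(b)*np.sin(th),-np.sin(b)])
    y=s*np.array([-np.sin(th),np.cos(th),0]);return Rn.from_matrix(np.stack([np.cross(y,z),y,z],1))
E
python3 - <<'E'
from h import *
o,p,R=mats()
print(p)
A=((.43,.10,.30),down(np.radians(15)));B=((.43,-.06,.30),ori(-75,60))
plan([A,B])
E
```

```text
[0.43557879 0.29761687 0.14401734]
[ -2.42 -19.54 -15.7 ] [0.012 0.006 1.167]
[-15.45  -4.14   0.  ] [ 0.    -0.524 -0.   ]
```

send_rows --deltas '[{"tx": -0.3, "ty": -2.0, "tz": -2.5, "rx": 0, "ry": 0, "rz": 0.12}, {"tx": -0.5, "ty": -4, "tz": -5, "rx": 0, "ry": 0, "rz": 0.24}, {"tx": -0.8, "ty": -6, "tz": -7, "rx": 0, "ry": 0, "rz": 0.36}, {"tx": -1.0, "ty": -8, "tz": -7.9, "rx": 0, "ry": 0, "rz": 0.47}, {"tx": -1.2, "ty": -9.8, "tz": -7.9, "rx": 0, "ry": 0, "rz": 0.58}]'

```text
time: 8.62
position: [0.4311, 0.1965, 0.2172]
tool_rot: [0.356, 0.934, 0.002, 0.003]
ft_force: [-0.3, -1.1, -0.1]
grip_width: 0.087
```

send_rows --deltas '[{"tx": -1.3, "ty": -1.5, "tz": -2, "rx": 0, "ry": 0, "rz": 0.12}, {"tx": -2.6, "ty": -3, "tz": -4, "rx": 0, "ry": 0, "rz": 0.24}, {"tx": -3.9, "ty": -4.5, "tz": -6, "rx": 0, "ry": 0, "rz": 0.36}, {"tx": -5.2, "ty": -6, "tz": -7.9, "rx": 0, "ry": 0, "rz": 0.47}, {"tx": -6.4, "ty": -7.5, "tz": -7.9, "rx": 0, "ry": 0, "rz": 0.587}]'

```text
time: 9.03
position: [0.4302, 0.0976, 0.2972]
tool_rot: [0.611, 0.791, 0.003, 0.003]
ft_force: [0.8, -0.5, -0.8]
grip_width: 0.0871
```

send_rows --deltas '[{"tx": -3, "ty": -0.8, "tz": 0, "rx": 0, "ry": -0.1, "rz": 0}, {"tx": -6.5, "ty": -1.6, "tz": 0, "rx": 0, "ry": -0.21, "rz": 0}, {"tx": -9.5, "ty": -2.4, "tz": 0, "rx": 0, "ry": -0.32, "rz": 0}, {"tx": -12.5, "ty": -3.2, "tz": 0, "rx": 0, "ry": -0.42, "rz": 0}, {"tx": -15.5, "ty": -4.1, "tz": 0, "rx": 0, "ry": -0.524, "rz": 0}]'

```text
time: 9.45
position: [0.4289, -0.063, 0.2946]
tool_rot: [0.588, 0.765, -0.158, 0.208]
ft_force: [0.0, -0.5, 0.0]
grip_width: 0.087
```

```bash
python3 - <<'E'
from h import *
o,p,R=mats()
print(o['time'],list(map(float,np.round(o['q'],4))),p,list(o['tool_rot']),R.as_matrix()[:,2],R.as_matrix()[:,1])
c=robot.camera('side');save(c,'s6')
E
```

```text
9.45 [-0.0655, 0.1714, 1.9254, -0.6236, 0.9573, 0.0182] [ 0.42885569 -0.06304306  0.29459216] [np.float64(0.5879126907971961), np.float64(0.7654464793368124), np.float64(-0.15816816068408396), np.float64(0.2084063056058839)] [ 0.13306961 -0.48718795 -0.86309929] [0.96595788 0.258683   0.0029109 ]
```

View pics/s6.png

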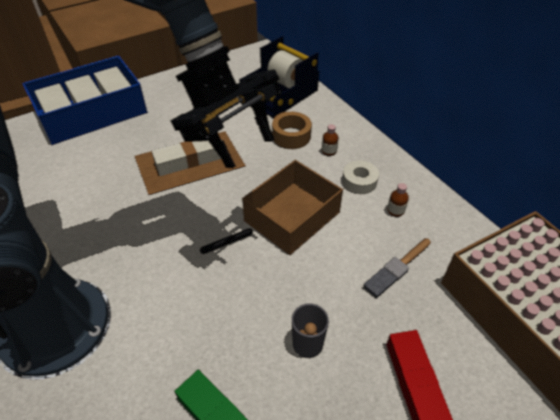

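```bash
cat >> h.py <<'E'
L1,A_,B_,HD,DL=.58823,.39145,.11419,-.03153,.11099
Lt=.25;S4=1;OFF6=0
def fk(q,Lt_=None):
    Lx=Lt if Lt_ is None else Lt_
    E=lambda ax,a:Rn.from_euler(ax,a)
    R1=E('z',q[0]);R2=R1*E('y',q[1]);R3=R2*E('y',q[2])
    wc=np.array([0,0,HD+Lx])+R1.apply([0,DL,0])+R2.apply([0,0,L1])+R3.apply([B_,0,A_])
    R=R3*E('z',q[3])*E('y',q[4])*E('z',q[5])*Rn.from_matrix(M6)
    return wc+R.apply([0,0,Lx]),R,wc
M6=np.array([[0,1,0],[-1,0,0],[0,0,1.]])
E
python3 - <<'E'
from h import *
import h
Q=np.array([-0.0655, 0.1714, 1.9254, -0.6236, 0.9573, 0.0182]);P=np.array([.42885569,-.06304306,.29459216]);RT=Rn.from_quat([.58791,.76545,-.158168,.208406])
Q2=[-2.24955952e-01,4.71690512e-01,1.61675546e+00,0,1.05233624e+00,-6.43142161e-01]
print(fk(Q2,.25)[1].as_matrix().round(3),'want',down(np.radians(24)).as_matrix().round(3))
for L in np.arange(.1,.4,.02):
    p,R,_=fk(Q,L);print(round(L,2),np.round((p-P)*1000,1))
print((R.inv()*RT).as_rotvec())
E
```

```text
[[ 0.406 -0.914  0.001]
 [-0.914 -0.406 -0.   ]
 [ 0.    -0.001 -1.   ]] want [[-0.407  0.914  0.   ]
 [ 0.914  0.407  0.   ]
 [ 0.     0.    -1.   ]]
0.1 [-27.6 100.1 -28.1]
0.12 [-24.9  90.4 -25.4]
0.14 [-22.3  80.6 -22.6]
0.16 [-19.6  70.9 -19.9]
0.18 [-16.9  61.1 -17.2]
0.2 [-14.3  51.4 -14.4]
0.22 [-11.6  41.6 -11.7]
0.24 [-8.9 31.9 -8.9]
0.26 [-6.3 22.1 -6.2]
0.28 [-3.6 12.4 -3.5]
0.3 [-1.   2.7 -0.7]
0.32 [ 1.7 -7.1  2. ]
0.34 [  4.4 -16.8   4.7]
0.36 [  7.  -26.6   7.5]
0.38 [  9.7 -36.3  10.2]
0.4 [ 12.3 -46.1  13. ]
[ 5.17335943e-05  5.66114617e-05 -3.14155508e+00]
```

```bash
cat >> h.py <<'E'
M6=-M6; M6[2,2]=1; Lt=.3055
LO=np.array([-3.08,-.75,.22,-1.43,0,-2.85]);HI=np.array([3.08,2.2,2.44,4.57,2.65,2.85])
def ik(p,R):
    p=np.array(p);z=R.as_matrix()[:,2];w=p-Lt*z;out=[]
    r=np.hypot(w[0],w[1])
    if r<DL: return out
    q1=np.arctan2(w[1],w[0])-np.arcsin(DL/r);rr=np.sqrt(r*r-DL*DL);zz=w[2]-HD-Lt
    L2=np.hypot(A_,B_);dl=np.arctan2(B_,A_);c=(rr*rr+zz*zz-L1**2-L2**2)/(2*L1*L2)
    if abs(c)>1: return out
    g=np.arccos(c);q3=g-dl
    q2=np.arctan2(rr,zz)-np.arctan2(L2*np.sin(g),L1+L2*np.cos(g))
    R3=Rn.from_euler('z',q1)*Rn.from_euler('y',q2+q3)
    M=(R3.inv()*R*Rn.from_matrix(M6).inv())
    e=M.as_euler('ZYZ') # q4,q5,q6
    for k in(-1,0,1):
      for j in(-1,0,1):
        out.append(np.array([q1,q2,q3,e[0]+2*np.pi*k,e[1],e[2]+2*np.pi*j]))
    return [q for q in out if np.all(q>LO+.03) and np.all(q<HI-.03)]
E
python3 - <<'E'
from h import *
Q=np.array([-0.0655, 0.1714, 1.9254, -0.6236, 0.9573, 0.0182]);p,R,_=fk(Q);print(p,ik(p,R))
C=np.array([.4005,-.3015,0]);hg=.06
car=np.array([.557,-.018]);yaw=np.radians(14.3)
xp=np.array([np.cos(yaw),np.sin(yaw),0])
for b in (20,30,40):
  for th in range(-180,180,15):
    for s in (1,-1):
      R=ori(th,b,s);z=R.as_matrix()[:,2];pt=C+[0,0,hg]+.017*z
      sol=ik(pt,R); pre=ik(pt-.10*z,R); up=ik(pt+[0,0,.15],R)
      if sol and pre and up: print(b,th,s,np.round(sol[0],2),'wcz',round(fk(sol[0])[2][2],3),np.round(fk(sol[0])[2][:2],2))
E
```

```text
[ 0.4286224  -0.06306708  0.2946151 ] [array([-0.0655,  0.1714,  1.9254, -0.6236,  0.9573,  0.0182])]
20 -180 1 [-0.57  1.14  1.22 -0.57  1.88  1.16] wcz 0.159 [ 0.67 -0.3 ]
20 -180 -1 [-0.57  1.14  1.22 -0.57  1.88 -1.98] wcz 0.159 [ 0.67 -0.3 ]
20 -165 1 [-0.49  1.12  1.33 -0.71  1.75  1.11] wcz 0.159 [ 0.66 -0.23]
20 -165 -1 [-0.49  1.12  1.33 -0.71  1.75 -2.04] wcz 0.159 [ 0.66 -0.23]
20 -150 1 [-0.43  1.09  1.45 -0.87  1.6   1.1 ] wcz 0.159 [ 0.64 -0.17]
20 -150 -1 [-0.43  1.09  1.45 -0.87  1.6  -2.05] wcz 0.159 [ 0.64 -0.17]
20 -135 1 [-0.37  1.06  1.6  -1.05  1.44  1.14] wcz 0.159 [ 0.59 -0.11]
20 -135 -1 [-0.37  1.06  1.6  -1.05  1.44 -2.01] wcz 0.159 [ 0.59 -0.11]
20 -120 1 [-0.33  1.05  1.76 -1.28  1.3   1.24] wcz 0.159 [ 0.54 -0.07]
20 -120 -1 [-0.33  1.05  1.76 -1.28  1.3  -1.91] wcz 0.159 [ 0.54 -0.07]
20 -75 1 [-0.46  1.19  2.28  3.93  1.44  1.81] wcz 0.159 [ 0.33 -0.04]
20 -75 -1 [-0.46  1.19  2.28  3.93  1.44 -1.33] wcz 0.159 [ 0.33 -0.04]
20 0 1 [-1.51  1.2   2.29  1.75  1.26  1.21] wcz 0.159 [ 0.13 -0.3 ]
20 0 -1 [-1.51  1.2   2.29  1.75  1.26 -1.93] wcz 0.159 [ 0.1
[... 6005 characters left out ...]
1  0.97  1.39  0.23  1.63  1.78] wcz 0.245 [ 0.46 -0.51]
40 105 -1 [-1.01  0.97  1.39  0.23  1.63 -1.36] wcz 0.245 [ 0.46 -0.51]
40 120 1 [-0.92  0.99  1.33  0.09  1.69  1.66] wcz 0.245 [ 0.51 -0.49]
40 120 -1 [-0.92  0.99  1.33  0.09  1.69 -1.48] wcz 0.245 [ 0.51 -0.49]
40 135 1 [-0.84  1.    1.3  -0.04  1.72  1.53] wcz 0.245 [ 0.56 -0.46]
40 135 -1 [-0.84  1.    1.3  -0.04  1.72 -1.61] wcz 0.245 [ 0.56 -0.46]
40 150 1 [-0.76  1.    1.29 -0.18  1.7   1.39] wcz 0.245 [ 0.59 -0.41]
40 150 -1 [-0.76  1.    1.29 -0.18  1.7  -1.75] wcz 0.245 [ 0.59 -0.41]
40 165 1 [-0.69  0.99  1.32 -0.32  1.65  1.26] wcz 0.245 [ 0.61 -0.36]
40 165 -1 [-0.69  0.99  1.32 -0.32  1.65 -1.88] wcz 0.245 [ 0.61 -0.36]
```

```bash
cat >> h.py <<'E'
C0=np.array([.4005,-.3015,0])
car=np.array([.557,-.018]);yaw=np.radians(14.3)
def cuprel(R,p,C=C0): # cup->tool
    return R.inv(), R.inv().apply(C-p)
def cupat(R,p,rel): # cup rot, origin
    return R*rel[0], p+R.apply(rel[1])
def lip(Rc,oc):
    m=oc+Rc.apply([0,0,.095]);a=Rc.as_matrix()[:,2];g=np.array([0,0,-1.]);g=g-(g@a)*a;g/=np.linalg.norm(g);return m+.034*g,m
E
python3 - <<'E'
from h import *
hg=.06
for b in (25,35):
 for th in (45,60,75,90,105,120,150,180,-165,-150):
  for s in (1,-1):
   R0=ori(th,b,s);p0=C0+[0,0,hg]+.017*R0.as_matrix()[:,2];rel=cuprel(R0,p0)
   s0=ik(p0,R0)
   if not s0: continue
   best=None
   for thp in range(-180,180,15):
    for bp in (0,15,30):
     for sg in (1,-1):
      # roll to reach tilt 118
      cc=(np.cos(np.radians(118))-np.sin(np.radians(b))*np.sin(np.radians(bp)))/(np.cos(np.radians(b))*np.cos(np.radians(bp)))
      if abs(cc)>1: continue
      psi=np.arccos(cc)*sg;ok=True;qs=None;jmax=0
      for f in (0,.25,.5,.75,1.):
        Rp=ori(thp,bp,s)*Rn.from_euler('z',psi*f)
        # place lip at carton centre, z grasp .2
        RpE=ori(thp,bp,s)*Rn.from_euler('z',psi)
        g,m=lip(*cupat(RpE,np.zeros(3),rel))
        pp=np.array([car[0]-g[0],car[1]-g[1],.205-(-.017*RpE.as_matrix()[2,2])])
        so=ik(pp,Rp)
        if qs is not None: so=[x for x in so if np.max(abs(x-qs))<1.2]
        elif so: so=sorted(so,key=lambda x:np.sum(abs(x-s0[0])))[:1]
        if not so: ok=False;break
        if qs is None: qa=so[0]
        qs=so[0]
      if ok:
        t=np.max(abs(qa-s0[0]))+np.max(abs(qs-qa))
        if best is None or t<best[0]: best=(t,thp,bp,sg,round(np.degrees(psi)),s0[0],qa,qs,(g+pp))
   if best: print(b,th,s,'->',round(best[0],2),best[1:5],*[np.round(v,2) for v in best[5:]])
E
```

```text
25 45 1 -> 2.7 (60, 0, -1, -121) [-1.36  1.01  1.79  0.9   1.34  1.86] [-0.78  0.96  1.87  1.32  1.65  1.87] [-0.78  0.96  1.87  1.32  1.65 -0.24] [ 0.56 -0.02  0.16]
25 45 -1 -> 2.68 (60, 0, 1, 121) [-1.36  1.01  1.79  0.9   1.34 -1.28] [-0.8   0.96  1.94  1.31  1.64 -1.33] [-0.8   0.96  1.94  1.31  1.64  0.78] [ 0.56 -0.02  0.16]
25 60 1 -> 2.68 (75, 0, -1, -121) [-1.29  1.02  1.64  0.72  1.49  1.91] [-0.73  0.97  1.69  1.15  1.78  2.01] [-0.73  0.97  1.69  1.15  1.78 -0.11] [ 0.56 -0.02  0.16]
25 60 -1 -> 2.65 (75, 0, 1, 121) [-1.29  1.02  1.64  0.72  1.49 -1.23] [-0.75  0.97  1.75  1.12  1.76 -1.19] [-0.75  0.97  1.75  1.12  1.76  0.92] [ 0.56 -0.02  0.16]
25 75 1 -> 2.66 (90, 0, -1, -121) [-1.2   1.05  1.49  0.56  1.64  1.91] [-0.66  1.01  1.51  1.01  1.94  2.09] [-0.66  1.01  1.51  1.01  1.94 -0.02] [ 0.56 -0.02  0.16]
25 75 -1 -> 2.63 (90, 0, 1, 121) [-1.2   1.05  1.49  0.56  1.64 -1.23] [-0.68  0.99  1.57  0.97  1.92 -1.1 ] [-0.68  0.99  1.57  0.97  1.92  1.01] [ 0.56 -0.02  0.16]
25 90 1 -> 2.65 (105, 0, -1, -121) [-1.11  1.07  1.37  0.42  1.77  1.87] [-0.58  1.05  1.34  0.8
[... 4967 characters left out ...]
6 -0.02  0.16]
35 -165 1 -> 2.88 (-120, 0, -1, -125) [-0.53  0.99  1.43 -0.62  1.52  1.08] [ 0.17  1.06  1.28 -1.05  2.05  0.9 ] [ 0.17  1.06  1.28 -1.05  2.05 -1.28] [ 0.56 -0.02  0.16]
35 -165 -1 -> 2.86 (-120, 0, 1, 125) [-0.53  0.99  1.43 -0.62  1.52 -2.06] [ 0.15  1.08  1.23 -1.08  2.05 -2.28] [ 0.15  1.08  1.23 -1.08  2.05 -0.1 ] [ 0.56 -0.02  0.16]
35 -150 1 -> 2.86 (-120, 0, -1, -125) [-0.47  0.97  1.55 -0.78  1.37  1.04] [ 0.17  1.06  1.28 -1.05  2.05  0.9 ] [ 0.17  1.06  1.28 -1.05  2.05 -1.28] [ 0.56 -0.02  0.16]
35 -150 -1 -> 2.86 (-105, 0, 1, 125) [-0.47  0.97  1.55 -0.78  1.37 -2.1 ] [ 0.21  1.03  1.39 -1.21  1.87 -2.23] [ 0.21  1.03  1.39 -1.21  1.87 -0.05] [ 0.56 -0.02  0.16]
```

```bash
cat >> h.py <<'E'
HG=.058;OFS=.015;BG=30;TG=90
RG=ori(TG,BG,-1);ZG=RG.as_matrix()[:,2]
def ptool(C): return np.array([C[0],C[1],HG])+OFS*ZG
def stepprint(wps,start=None):
    o,p,R=mats()
    if start: p,R=start
    for q,S in wps:
        d,r=delta(p,R,q,S);k=ik(q,S)
        print(d,r,'rows t',round(np.linalg.norm(d)/4.17,1),'r',round(np.degrees(np.linalg.norm(r))/7.16,1),np.round(k[0],2) if k else 'NOIK',np.round(q,3));p,R=np.array(q),S
E
python3 - <<'E'
from h import *
P0=ptool([.4005,-.3013])
print(P0)
stepprint([((.415,-.16,.30),ori(-80,85,1)),((.405,-.30,.27),ori(90,70,-1)),(P0-.12*ZG+[0,0,.03],ori(90,42,-1)),(P0-.09*ZG,RG),(P0,RG)])
E
```

```text
[ 0.4005     -0.28830962  0.0505    ]
[-8.03 -3.5   3.91] [0.022 0.446 0.084] rows t 2.3 r 3.6 [-0.58  0.16  1.78 -0.07  1.14 -0.72] [ 0.415 -0.16   0.3  ]
[-13.3   -3.42   4.18] [-0.023  0.435  0.174] rows t 3.4 r 3.8 [-0.98  0.42  1.53  0.19  1.48 -1.03] [ 0.405 -0.3    0.27 ]
[-13.1   -0.45   9.01] [ 0.     0.489 -0.   ] rows t 3.8 r 3.9 [-1.15  0.88  1.24  0.32  1.8  -1.2 ] [ 0.4   -0.392  0.14 ]
[-1.61  0.    4.94] [0.    0.209 0.   ] rows t 1.2 r 1.7 [-1.15  1.02  1.22  0.38  1.89 -1.23] [ 0.4   -0.366  0.096]
[0. 0. 9.] [0. 0. 0.] rows t 2.2 r 0.0 [-1.11  1.03  1.4   0.4   1.7  -1.27] [ 0.4   -0.288  0.05 ]
```

send_rows --deltas '[{"tx": -2, "ty": -0.9, "tz": 1, "rx": 0.005, "ry": 0.11, "rz": 0.02}, {"tx": -4, "ty": -1.7, "tz": 2, "rx": 0.01, "ry": 0.22, "rz": 0.04}, {"tx": -6, "ty": -2.6, "tz": 3, "rx": 0.015, "ry": 0.33, "rz": 0.06}, {"tx": -8, "ty": -3.5, "tz": 3.9, "rx": 0.022, "ry": 0.446, "rz": 0.084}]'

```text
time: 9.83
position: [0.4178, -0.1554, 0.3007]
tool_rot: [0.639, 0.768, -0.027, 0.039]
ft_force: [0.8, -0.1, -0.5]
grip_width: 0.087
```

send_rows --deltas '[{"tx": -3.3, "ty": -0.9, "tz": 1, "rx": -0.005, "ry": 0.11, "rz": 0.04}, {"tx": -6.6, "ty": -1.7, "tz": 2, "rx": -0.01, "ry": 0.22, "rz": 0.09}, {"tx": -10, "ty": -2.6, "tz": 3.1, "rx": -0.015, "ry": 0.33, "rz": 0.13}, {"tx": -13.3, "ty": -3.4, "tz": 4.2, "rx": -0.023, "ry": 0.435, "rz": 0.174}]'

```text
time: 10.17
position: [0.4088, -0.2995, 0.2722]
tool_rot: [0.695, 0.699, 0.123, -0.116]
ft_force: [1.3, 0.3, -0.1]
grip_width: 0.087
```

send_rows --deltas '[{"tx": -3, "ty": -0.1, "tz": 2, "rx": 0, "ry": 0.11, "rz": 0}, {"tx": -6, "ty": -0.2, "tz": 4, "rx": 0, "ry": 0.22, "rz": 0}, {"tx": -9.5, "ty": -0.3, "tz": 6.5, "rx": 0, "ry": 0.34, "rz": 0}, {"tx": -12, "ty": -0.4, "tz": 8, "rx": 0, "ry": 0.44, "rz": 0}, {"tx": -13.1, "ty": -0.4, "tz": 9, "rx": 0, "ry": 0.489, "rz": 0}]'

```text
time: 10.58
position: [0.4043, -0.3942, 0.1373]
tool_rot: [0.646, 0.648, 0.287, -0.284]
ft_force: [1.4, -0.7, -0.0]
grip_width: 0.0872
```

```bash
python3 - <<'E'
from h import *
o,p,R=mats();print(o['time'],p,R.as_matrix()[:,2],R.as_matrix()[:,1],o['q'])
P0=ptool([.4005,-.3013])
stepprint([(P0-.09*ZG,RG),(P0,RG)])
c=robot.camera('side');save(c,'s7')
c=robot.camera('wrist');save(c,'w7')
E
```

```text
10.5833 [ 0.40431685 -0.39422738  0.13731584] [ 0.00239011  0.73894129 -0.67376558] [0.99998796 0.00112151 0.00477735] [-1.14433779  0.88911356  1.23009428  0.32121199  1.7946635  -1.20406017]
[-1.2  -0.4   4.88] [0.002 0.216 0.005] rows t 1.2 r 1.7 [-1.15  1.02  1.22  0.38  1.89 -1.23] [ 0.4   -0.366  0.096]
[0. 0. 9.] [0. 0. 0.] rows t 2.2 r 0.0 [-1.11  1.03  1.4   0.4   1.7  -1.27] [ 0.4   -0.288  0.05 ]
```

View pics/s7.png

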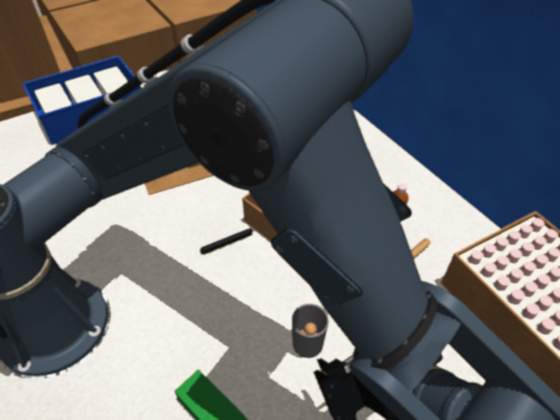

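View pics/w7.png

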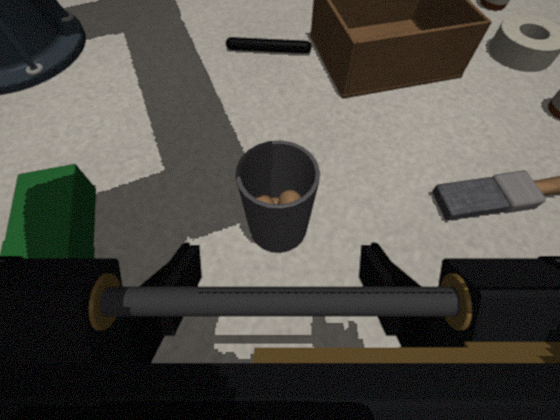

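```bash
python3 - <<'E'
from h import *
from scipy.optimize import least_squares
o=robot.get_obs();c=robot.camera('wrist')
P=Rn.from_quat(o['tool_rot']).as_matrix();T=c['tool_from_camera']
c['R']=(P@T[:3,:3]).T; c['t']=-c['R']@(P@T[:3,3]+o['position'])
W=cloud(c);m=(W[...,2]>.05)&(W[...,2]<.099)&(abs(W[...,0]-.4)<.05)&(abs(W[...,1]+.3)<.05)
for lo,hi in((.085,.099),(.05,.085)):
    w=W[m];w=w[(w[:,2]>lo)&(w[:,2]<hi)]
    f=lambda v:np.hypot(w[:,0]-v[0],w[:,1]-v[1])-(.030+.004*w[:,2]/.095-(0 if True else 0))
    # outer wall facing camera (y<centre)
    k=w[w[:,1]<-.315];w=k;s=least_squares(f,[.4,-.3],loss='soft_l1',f_scale=.001);print(lo,len(w),s.x)
w=W[m];r=w[w[:,2]>.091];print(cv2.minEnclosingCircle(r[:,:2].astype(np.float32)),r.min(0),r.max(0));print(T.round(3),o['position'])
E
```

```text
0.085 808 [ 0.40140699 -0.30093331]
0.05 1146 [ 0.40139886 -0.30162825]
((0.4019096791744232, -0.3023761212825775), 0.03438295051455498) [ 0.36795957 -0.33664874  0.09100015] [ 0.43470465 -0.26816609  0.09710946]
[[-0.    -0.957 -0.29   0.081]
 [ 1.    -0.    -0.    -0.   ]
 [-0.    -0.29   0.957 -0.162]
 [ 0.     0.     0.     1.   ]] [ 0.40439524 -0.39209995  0.13743164]
```

```bash
python3 - <<'E'
from h import *
P0=ptool([.4013,-.3015])
stepprint([(P0-.09*ZG,RG),(P0,RG)])
E
```

```text
[-1.66 -0.42  4.86] [-0.     0.218  0.006] rows t 1.2 r 1.7 [-1.15  1.02  1.21  0.38  1.89 -1.23] [ 0.401 -0.366  0.096]
[0. 0. 9.] [0. 0. 0.] rows t 2.2 r 0.0 [-1.11  1.03  1.4   0.4   1.7  -1.27] [ 0.401 -0.289  0.05 ]
```

send_rows --deltas '[{"tx": -0.6, "ty": -0.2, "tz": 1.8, "rx": 0, "ry": 0.08, "rz": 0.002}, {"tx": -1.2, "ty": -0.3, "tz": 3.6, "rx": 0, "ry": 0.16, "rz": 0.004}, {"tx": -1.5, "ty": -0.4, "tz": 4.9, "rx": 0, "ry": 0.218, "rz": 0.006}, {"tx": -1.5, "ty": -0.4, "tz": 4.9, "rx": 0, "ry": 0.218, "rz": 0.006}, {"tx": -1.5, "ty": -0.4, "tz": 4.9, "rx": 0, "ry": 0.218, "rz": 0.006}]'

```text
time: 11.15
position: [0.4029, -0.3643, 0.1003]
tool_rot: [0.612, 0.615, 0.352, -0.352]
ft_force: [-0.7, 0.3, 0.2]
grip_width: 0.0865
```

```bash
python3 - <<'E'
from h import *
P0=ptool([.4013,-.3015])
print(mats()[1:2]);stepprint([(P0,RG)])
E
```

```text
(array([ 0.40286279, -0.3642726 ,  0.10025926]),)
[-0.47 -0.14  9.05] [-0.002  0.006  0.004] rows t 2.2 r 0.1 [-1.11  1.03  1.4   0.4   1.7  -1.27] [ 0.401 -0.289  0.05 ]
```

send_rows --deltas '[{"tx": -0.2, "ty": -0.1, "tz": 2, "rx": 0, "ry": 0, "rz": 0}, {"tx": -0.4, "ty": -0.15, "tz": 4.2, "rx": 0, "ry": 0, "rz": 0}, {"tx": -0.4, "ty": -0.15, "tz": 6.4, "rx": 0, "ry": 0, "rz": 0}, {"tx": -0.4, "ty": -0.15, "tz": 8.2, "rx": 0, "ry": 0, "rz": 0}, {"tx": -0.4, "ty": -0.15, "tz": 9, "rx": 0, "ry": 0, "rz": 0}]'

```text
time: 11.57
position: [0.4014, -0.2879, 0.0522]
tool_rot: [0.612, 0.615, 0.352, -0.351]
ft_force: [-0.4, 0.3, 0.3]
grip_width: 0.0873
```

send_rows --deltas '[{"tx": 0, "ty": 0, "tz": 0, "rx": 0, "ry": 0, "rz": 0}, {"tx": 0, "ty": 0, "tz": 0, "rx": 0, "ry": 0, "rz": 0}, {"tx": 0, "ty": 0, "tz": 0, "rx": 0, "ry": 0, "rz": 0}]'

```text
time: 11.82
position: [0.4015, -0.2913, 0.0509]
tool_rot: [0.613, 0.615, 0.352, -0.35]
ft_force: [0.5, 0.3, 0.1]
grip_width: 0.0871
```

```bash
python3 - <<'E'
from h import *
P0=ptool([.4013,-.3015])
print(mats()[1:2]);stepprint([(P0,RG)])
c=robot.camera('wrist');save(c,'w8')
E
```

```text
(array([ 0.40145304, -0.29127338,  0.05091055]),)
[ 0.1  -0.01  0.26] [0.    0.008 0.004] rows t 0.1 r 0.1 [-1.11  1.03  1.4   0.4   1.7  -1.27] [ 0.401 -0.289  0.05 ]
```

View pics/w8.png

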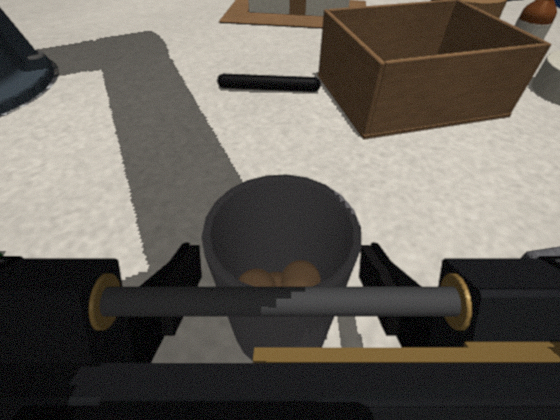

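send_rows --deltas '[{"tx": 0, "ty": 0, "tz": 0, "rx": 0, "ry": 0, "rz": 0}, {"tx": 0, "ty": 0, "tz": 0, "rx": 0, "ry": 0, "rz": 0}, {"tx": 0, "ty": 0, "tz": 0, "rx": 0, "ry": 0, "rz": 0}, {"tx": 0, "ty": 0, "tz": 0, "rx": 0, "ry": 0, "rz": 0}, {"tx": 0, "ty": 0, "tz": 0, "rx": 0, "ry": 0, "rz": 0}]' --claw 5.4 --squeeze 20

```text
time: 12.28
position: [0.4009, -0.2896, 0.0497]
tool_rot: [0.612, 0.614, 0.353, -0.352]
ft_force: [1.5, -0.6, 0.3]
grip_width: 0.0655
```

send_rows --deltas '[{"tx": 0, "ty": 0, "tz": 0, "rx": 0, "ry": 0, "rz": 0}, {"tx": 0, "ty": 0, "tz": 0, "rx": 0, "ry": 0, "rz": 0}, {"tx": 0, "ty": 0, "tz": 0, "rx": 0, "ry": 0, "rz": 0}]'

```text
time: 12.53
position: [0.4008, -0.2896, 0.0497]
tool_rot: [0.612, 0.614, 0.353, -0.352]
ft_force: [0.4, -0.8, 1.1]
grip_width: 0.0655
```

```bash
python3 - <<'E'
from h import *
o,p,R=mats();print(o['time'],p,o['grip_width'],o['ft_force'])
# plan lift + pour
rel=cuprel(R,p,np.array([.4013,-.3015,0.0]))
np.savez('rel.npz',q=rel[0].as_quat(),t=rel[1])
U1=p+[0,0,.17]
b=BG
for bp in (0,10):
  for tilt in (118,):
    cc=(np.cos(np.radians(tilt))-np.sin(np.radians(b))*np.sin(np.radians(bp)))/(np.cos(np.radians(b))*np.cos(np.radians(bp)))
    psi=np.arccos(cc)
    for thp in (95,105):
      Rl=ori(thp,bp,-1);RE=Rl*Rn.from_euler('z',psi)
      Rc,oc=cupat(RE,np.zeros(3),rel);g,m=lip(Rc,oc)
      print('bp',bp,thp,'psi',round(np.degrees(psi)),'mouth axis',Rc.as_matrix()[:,2].round(2),'lip rel TCP',g.round(3),'mouth',m.round(3))
      zz=.195
      pp=np.array([car[0]-g[0],car[1]-g[1],zz]);print(' TCP',pp,'lip',g+pp)
      stepprint([(U1,R),(pp,Rl),(pp,Rl*Rn.from_euler('z',psi*.5)),(pp,RE)],(p,R))
E
```

```text
12.5333 [ 0.40083023 -0.28958366  0.04970135] 0.06548849842073567 [ 0.35448119 -0.78537414  1.10425217]
bp 0 95 psi 123 mouth axis [ 0.77 -0.44 -0.47] lip rel TCP [ 0.016 -0.023 -0.048] mouth [ 0.03  -0.031 -0.018]
 TCP [0.54053871 0.00463715 0.195     ] lip [ 0.557      -0.018       0.14657064]
[14.69  0.03 -8.56] [0. 0. 0.] rows t 4.1 r 0.0 [-1.11  0.79  1.39  0.43  1.93 -1.17] [ 0.401 -0.29   0.22 ]
[12.64 14.01 26.66] [ 0.084  0.527 -0.021] rows t 7.8 r 4.3 [-0.66  1.02  1.51  0.92  1.97 -1.1 ] [0.541 0.005 0.195]
[0. 0. 0.] [ 0.    -0.     1.072] rows t 0.0 r 8.6 [-0.66  1.02  1.51  0.92  1.97 -0.03] [0.541 0.005 0.195]
[0. 0. 0.] [0.    0.    1.072] rows t 0.0 r 8.6 [-0.66  1.02  1.51  0.92  1.97  1.05] [0.541 0.005 0.195]
bp 0 105 psi 123 mouth axis [ 0.83 -0.3  -0.47] lip rel TCP [ 0.02  -0.019 -0.048] mouth [ 0.035 -0.025 -0.018]
 TCP [0.5368579  0.00143477 0.195     ] lip [ 0.557      -0.018       0.14657064]
[14.69  0.03 -8.56] [0. 0. 0.] rows t 4.1 r 0.0 [-1.11  0.79  1.39  0.43  1.93 -1.17] [ 0.401 -0.29   0.22 ]
[12.48 13.64 26.38] [ 0.255  0.525 -0.067] rows t 7.7 r 4.
[... 838 characters left out ...]
.0 r 9.1 [-0.65  0.93  1.53  0.86  1.86  1.22] [0.542 0.006 0.195]
bp 10 105 psi 131 mouth axis [ 0.79 -0.4  -0.47] lip rel TCP [ 0.019 -0.021 -0.046] mouth [ 0.033 -0.029 -0.016]
 TCP [0.5378287  0.00346788 0.195     ] lip [ 0.557     -0.018      0.1490294]
[14.69  0.03 -8.56] [0. 0. 0.] rows t 4.1 r 0.0 [-1.11  0.79  1.39  0.43  1.93 -1.17] [ 0.401 -0.29   0.22 ]
[12.59 13.74 26.56] [ 0.246  0.351 -0.088] rows t 7.8 r 3.5 [-0.6   0.96  1.42  0.77  1.97 -1.06] [0.538 0.003 0.195]
[0. 0. 0.] [ 0.    -0.     1.141] rows t 0.0 r 9.1 [-0.6   0.96  1.42  0.77  1.97  0.08] [0.538 0.003 0.195]
[0. 0. 0.] [0.    0.    1.141] rows t 0.0 r 9.1 [-0.6   0.96  1.42  0.77  1.97  1.22] [0.538 0.003 0.195]
```

send_rows --deltas '[{"tx": 1.7, "ty": 0, "tz": -1, "rx": 0, "ry": 0, "rz": 0}, {"tx": 4.3, "ty": 0, "tz": -2.5, "rx": 0, "ry": 0, "rz": 0}, {"tx": 7.8, "ty": 0, "tz": -4.5, "rx": 0, "ry": 0, "rz": 0}, {"tx": 11, "ty": 0, "tz": -6.4, "rx": 0, "ry": 0, "rz": 0}, {"tx": 13, "ty": 0, "tz": -7.5, "rx": 0, "ry": 0, "rz": 0}]'

```text
time: 12.95
position: [0.4005, -0.2894, 0.2024]
tool_rot: [0.612, 0.615, 0.352, -0.351]
ft_force: [-0.1, -0.5, -1.0]
grip_width: 0.0657
```

send_rows --deltas '[{"tx": 0, "ty": 0, "tz": 0, "rx": 0, "ry": 0, "rz": 0}, {"tx": 0, "ty": 0, "tz": 0, "rx": 0, "ry": 0, "rz": 0}]'

```text
time: 13.12
position: [0.4004, -0.2893, 0.2]
tool_rot: [0.613, 0.615, 0.351, -0.351]
ft_force: [-0.5, 0.4, -1.9]
grip_width: 0.0654
```

```bash
python3 - <<'E'
from h import *
o,p,R=mats();print(o['time'],p,o['grip_width'],o['ft_force'])
Rl=ori(105,10,-1);pp=np.array([.53,.008,.195])
from scipy.spatial.transform import Slerp
S=Slerp([0,1],Rn.concatenate([R,Rl]))
stepprint([(p+(pp-p)*.5,S(.5)),(pp,Rl)])
# 5 rows each
for a,b in((0,.5),(.5,1)):
    for f in np.linspace(a,b,6)[1:]: print(*delta(p+(pp-p)*a,S(a),p+(pp-p)*f,S(f)))
c=robot.camera('wrist');save(c,'w9')
E
```

```text
13.1167 [ 0.40035089 -0.28928398  0.20004691] 0.06538388485832167 [-0.50332343  0.42496022 -1.921374  ]
[ 7.3   6.51 12.94] [ 0.123  0.178 -0.044] rows t 3.9 r 1.8 [-0.87  0.86  1.47  0.56  1.91 -1.14] [ 0.465 -0.141  0.198]
[ 4.65  8.38 13.08] [ 0.123  0.178 -0.044] rows t 3.9 r 1.8 [-0.6   0.96  1.44  0.76  1.96 -1.08] [0.53  0.008 0.195]
[1.46 1.3  2.59] [ 0.025  0.036 -0.009]
[2.92 2.61 5.17] [ 0.049  0.071 -0.018]
[4.38 3.91 7.76] [ 0.074  0.107 -0.026]
[ 5.84  5.21 10.35] [ 0.098  0.142 -0.035]
[ 7.3   6.51 12.94] [ 0.123  0.178 -0.044]
[0.93 1.68 2.62] [ 0.025  0.036 -0.009]
[1.86 3.35 5.23] [ 0.049  0.071 -0.018]
[2.79 5.03 7.85] [ 0.074  0.107 -0.026]
[ 3.72  6.71 10.47] [ 0.098  0.142 -0.035]
[ 4.65  8.38 13.08] [ 0.123  0.178 -0.044]
```

View pics/w9.png

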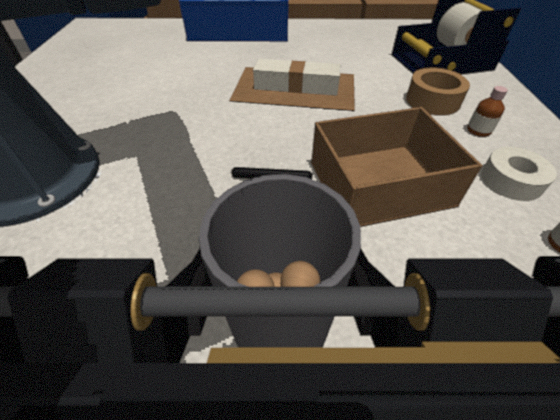

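send_rows --deltas '[{"tx": 0.9, "ty": 0.8, "tz": 1.6, "rx": 0.015, "ry": 0.022, "rz": -0.005}, {"tx": 2.4, "ty": 2.1, "tz": 4.2, "rx": 0.04, "ry": 0.058, "rz": -0.014}, {"tx": 4, "ty": 3.6, "tz": 7.1, "rx": 0.068, "ry": 0.098, "rz": -0.024}, {"tx": 5.7, "ty": 5.1, "tz": 10.1, "rx": 0.096, "ry": 0.139, "rz": -0.034}, {"tx": 7.3, "ty": 6.5, "tz": 12.9, "rx": 0.123, "ry": 0.178, "rz": -0.044}]'

```text
time: 13.58
position: [0.465, -0.1386, 0.1961]
tool_rot: [0.542, 0.613, 0.375, -0.437]
ft_force: [-0.1, 0.1, -1.1]
grip_width: 0.0654
```

send_rows --deltas '[{"tx": 1.1, "ty": 1.9, "tz": 3, "rx": 0.028, "ry": 0.041, "rz": -0.01}, {"tx": 2.1, "ty": 3.8, "tz": 5.9, "rx": 0.055, "ry": 0.08, "rz": -0.02}, {"tx": 3.1, "ty": 5.5, "tz": 8.6, "rx": 0.081, "ry": 0.117, "rz": -0.029}, {"tx": 4, "ty": 7.2, "tz": 11.2, "rx": 0.105, "ry": 0.152, "rz": -0.038}, {"tx": 4.6, "ty": 8.4, "tz": 13.1, "rx": 0.123, "ry": 0.178, "rz": -0.044}]'

```text
time: 14.0
position: [0.5299, 0.0113, 0.1931]
tool_rot: [0.465, 0.605, 0.392, -0.514]
ft_force: [-0.2, -0.3, -1.7]
grip_width: 0.0652
```

```bash
python3 - <<'E'
from h import *
o,p,R=mats();print(o['time'],p,o['grip_width'],o['ft_force'],o['q'])
stepprint([([.53,.008,.195],ori(105,10,-1))])
c=robot.camera('side');save(c,'s10')
c=robot.camera('wrist');save(c,'w10')
E
```

```text
14.0 [0.52994613 0.01125835 0.19311083] 0.06523990271754201 [-0.20090927 -0.28105283 -1.68939705] [-0.59682167  0.96207011  1.44376395  0.76742714  1.96082489 -1.07534012]
[ 0.13 -0.08 -0.34] [-0.003 -0.009 -0.003] rows t 0.1 r 0.1 [-0.6   0.96  1.44  0.76  1.96 -1.08] [0.53  0.008 0.195]
```

View pics/s10.png

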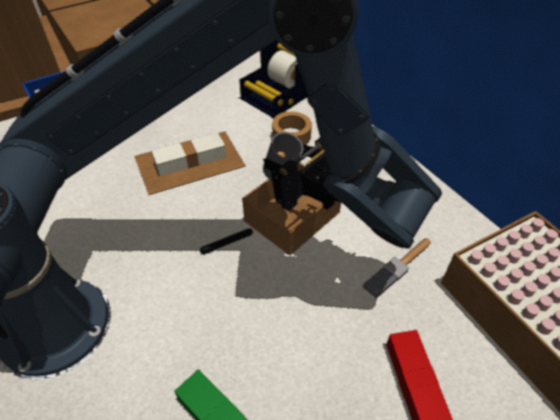

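View pics/w10.png

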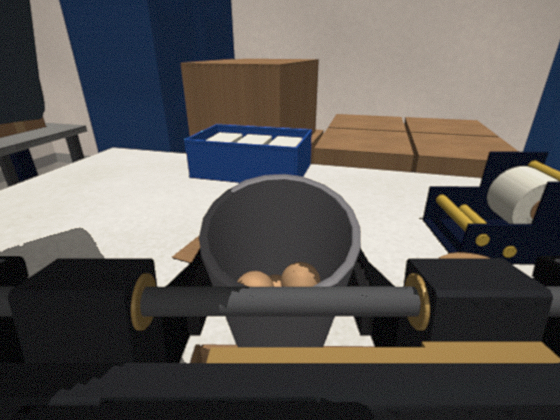

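send_rows --deltas '[{"tx": 0, "ty": 0, "tz": 0, "rx": 0, "ry": 0, "rz": 0.08}, {"tx": 0, "ty": 0, "tz": 0, "rx": 0, "ry": 0, "rz": 0.2}, {"tx": 0, "ty": 0, "tz": 0, "rx": 0, "ry": 0, "rz": 0.32}, {"tx": 0, "ty": 0, "tz": 0, "rx": 0, "ry": 0, "rz": 0.44}, {"tx": 0, "ty": 0, "tz": 0, "rx": 0, "ry": 0, "rz": 0.55}]'

```text
time: 14.52
position: [0.5294, 0.0074, 0.194]
tool_rot: [0.614, 0.454, 0.237, -0.6]
ft_force: [-0.2, 0.3, -1.5]
grip_width: 0.0657
```

send_rows --deltas '[{"tx": 0, "ty": 0, "tz": 0, "rx": 0, "ry": 0, "rz": 0.1}, {"tx": 0, "ty": 0, "tz": 0, "rx": 0, "ry": 0, "rz": 0.2}, {"tx": 0, "ty": 0, "tz": 0, "rx": 0, "ry": 0, "rz": 0.29}, {"tx": 0, "ty": 0, "tz": 0, "rx": 0, "ry": 0, "rz": 0.37}, {"tx": 0, "ty": 0, "tz": 0, "rx": 0, "ry": 0, "rz": 0.45}]'

```text
time: 14.93
position: [0.5294, 0.0073, 0.194]
tool_rot: [0.7, 0.306, 0.097, -0.637]
ft_force: [-0.5, 0.2, -1.2]
grip_width: 0.0654
```

send_rows --deltas '[{"tx": 0, "ty": 0, "tz": 0, "rx": 0, "ry": 0, "rz": 0.07}, {"tx": 0, "ty": 0, "tz": 0, "rx": 0, "ry": 0, "rz": 0.14}, {"tx": 0, "ty": 0, "tz": 0, "rx": 0, "ry": 0, "rz": 0.21}, {"tx": 0, "ty": 0, "tz": 0, "rx": 0, "ry": 0, "rz": 0.28}, {"tx": 0, "ty": 0, "tz": 0, "rx": 0, "ry": 0, "rz": 0.35}]'

```text
time: 15.35
position: [0.5294, 0.0073, 0.194]
tool_rot: [0.743, 0.18, -0.015, -0.645]
ft_force: [-0.1, 0.0, -2.1]
grip_width: 0.0657
```

send_rows --deltas '[{"tx": 0, "ty": 0, "tz": 0, "rx": 0, "ry": 0, "rz": 0.06}, {"tx": 0, "ty": 0, "tz": 0, "rx": 0, "ry": 0, "rz": 0.12}, {"tx": 0, "ty": 0, "tz": 0, "rx": 0, "ry": 0, "rz": 0.18}, {"tx": 0, "ty": 0, "tz": 0, "rx": 0, "ry": 0, "rz": 0.24}, {"tx": 0, "ty": 0, "tz": 0, "rx": 0, "ry": 0, "rz": 0.3}]'

```text
time: 15.77
position: [0.5294, 0.0073, 0.194]
tool_rot: [0.761, 0.067, -0.111, -0.635]
ft_force: [0.1, 0.3, -1.8]
grip_width: 0.0658
```

```bash
python3 - <<'E'
from h import *
o,p,R=mats();print(o['time'],p,o['grip_width'],o['ft_force'],o['q'])
for n in('side','wrist'):
    c=robot.camera(n);save(c,n+'11')
    b=robot.outline_of('ball0_center',n);print(n,[(x['p'],x['xy']) for x in b])
E
```

```text
15.7667 [0.52943834 0.007319   0.19402424] 0.06576611879556997 [ 0.1037088   0.25649685 -1.79389682] [-0.60341328  0.95914648  1.44361383  0.76416487  1.9611551   0.57684213]
side []
wrist [(0.27, [274.5, 241.8])]
```

View pics/side11.png

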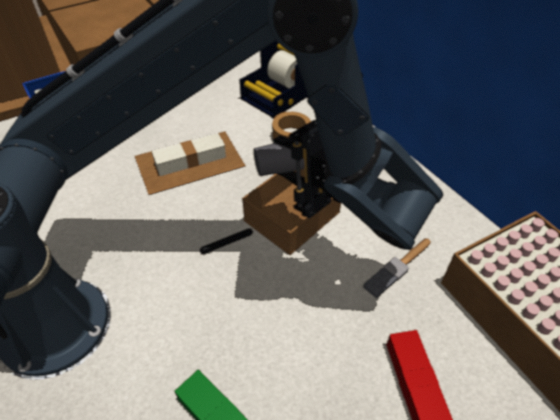

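View pics/wrist11.png

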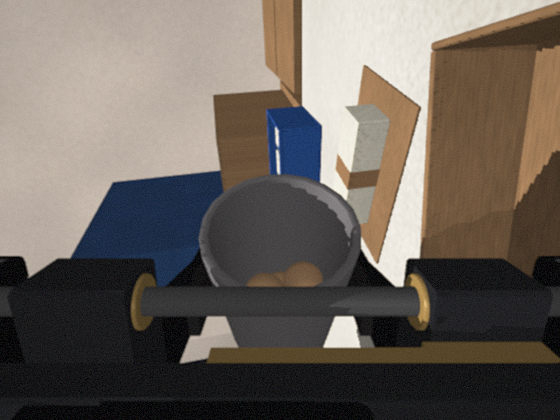

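send_rows --deltas '[{"tx": 0, "ty": 0, "tz": 0, "rx": 0, "ry": 0, "rz": 0.05}, {"tx": 0, "ty": 0, "tz": 0, "rx": 0, "ry": 0, "rz": 0.1}, {"tx": 0, "ty": 0, "tz": 0, "rx": 0, "ry": 0, "rz": 0.15}, {"tx": 0, "ty": 0, "tz": 0, "rx": 0, "ry": 0, "rz": 0.2}, {"tx": 0, "ty": 0, "tz": 0, "rx": 0, "ry": 0, "rz": 0.25}]'

```text
time: 16.38
position: [0.5299, 0.0079, 0.1951]
tool_rot: [0.764, -0.027, -0.188, -0.617]
ft_force: [0.4, 0.2, -1.5]
grip_width: 0.0656
```

send_rows --deltas '[{"tx": 0, "ty": 0, "tz": 0, "rx": 0, "ry": 0, "rz": 0.06}, {"tx": 0, "ty": 0, "tz": 0, "rx": 0, "ry": 0, "rz": 0.12}, {"tx": 0, "ty": 0, "tz": 0, "rx": 0, "ry": 0, "rz": 0.2}, {"tx": 0, "ty": 0, "tz": 0, "rx": 0, "ry": 0, "rz": 0.28}, {"tx": 0, "ty": 0, "tz": 0, "rx": 0, "ry": 0, "rz": 0.38}]'

```text
time: 16.8
position: [0.5299, 0.0079, 0.1953]
tool_rot: [0.745, -0.171, -0.302, -0.57]
ft_force: [0.1, 0.1, -1.9]
grip_width: 0.0656
```

send_rows --deltas '[{"tx": 0, "ty": 0, "tz": 0, "rx": 0, "ry": 0, "rz": 0}, {"tx": 0, "ty": 0, "tz": 0, "rx": 0, "ry": 0, "rz": 0}, {"tx": 0, "ty": 0, "tz": 0, "rx": 0, "ry": 0, "rz": 0}, {"tx": 0, "ty": 0, "tz": 0, "rx": 0, "ry": 0, "rz": 0}, {"tx": 0, "ty": 0, "tz": 0, "rx": 0, "ry": 0, "rz": 0}]'

```text
time: 17.22
position: [0.5301, 0.0081, 0.1956]
tool_rot: [0.746, -0.169, -0.3, -0.57]
ft_force: [0.6, -0.2, -0.6]
grip_width: 0.0654
```

```bash
python3 - <<'E'
from h import *
o,p,R=mats();print(o['time'],p,o['grip_width'],o['ft_force'],o['q'])
for n in('top','wrist'):
    c=robot.camera(n);save(c,n+'12')
E
```

```text
17.2167 [0.53010763 0.00811848 0.19555186] 0.06544569829116308 [ 0.59080959 -0.24721251 -0.56346036] [-0.60154887  0.9568388   1.44261151  0.76584032  1.96250675  1.20314283]
```

View pics/top12.png

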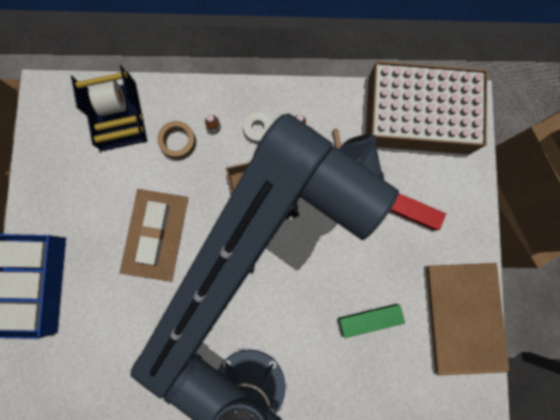

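View pics/wrist12.png

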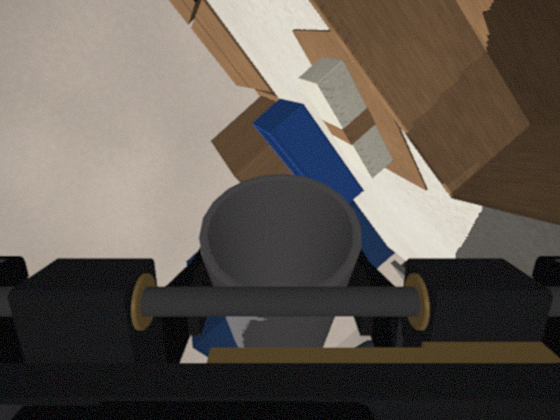

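send_rows --deltas '[{"tx": 0, "ty": 0, "tz": 0, "rx": 0, "ry": 0, "rz": 0.1}, {"tx": 0, "ty": 0, "tz": 0, "rx": 0, "ry": 0, "rz": 0.16}, {"tx": 0, "ty": 0, "tz": 0, "rx": 0, "ry": 0, "rz": 0.16}, {"tx": 0, "ty": 0, "tz": 0, "rx": 0, "ry": 0, "rz": 0.16}, {"tx": 0, "ty": 0, "tz": 0, "rx": 0, "ry": 0, "rz": 0.05}]'

```text
time: 17.73
position: [0.5301, 0.0082, 0.1956]
tool_rot: [0.741, -0.187, -0.314, -0.563]
ft_force: [0.7, 0.0, -1.6]
grip_width: 0.0657
```

send_rows --deltas '[{"tx": 0, "ty": 0, "tz": 0, "rx": 0, "ry": 0, "rz": -0.12}, {"tx": 0, "ty": 0, "tz": 0, "rx": 0, "ry": 0, "rz": -0.24}, {"tx": 0, "ty": 0, "tz": 0, "rx": 0, "ry": 0, "rz": -0.36}, {"tx": 0, "ty": 0, "tz": 0, "rx": 0, "ry": 0, "rz": -0.48}, {"tx": 0, "ty": 0, "tz": 0, "rx": 0, "ry": 0, "rz": -0.6}]'

```text
time: 18.15
position: [0.5301, 0.0082, 0.1956]
tool_rot: [0.763, 0.042, -0.132, -0.631]
ft_force: [-0.2, 0.2, -0.9]
grip_width: 0.0659
```

send_rows --deltas '[{"tx": 0, "ty": 0, "tz": 0, "rx": 0, "ry": 0, "rz": -0.12}, {"tx": 0, "ty": 0, "tz": 0, "rx": 0, "ry": 0, "rz": -0.24}, {"tx": 0, "ty": 0, "tz": 0, "rx": 0, "ry": 0, "rz": -0.36}, {"tx": 0, "ty": 0, "tz": 0, "rx": 0, "ry": 0, "rz": -0.48}, {"tx": 0, "ty": 0, "tz": 0, "rx": 0, "ry": 0, "rz": -0.6}]'

```text
time: 18.57
position: [0.5301, 0.0082, 0.1956]
tool_rot: [0.717, 0.266, 0.06, -0.642]
ft_force: [0.5, -0.8, -0.3]
grip_width: 0.0659
```

send_rows --deltas '[{"tx": 0, "ty": 0, "tz": 0, "rx": 0, "ry": 0, "rz": -0.12}, {"tx": 0, "ty": 0, "tz": 0, "rx": 0, "ry": 0, "rz": -0.24}, {"tx": 0, "ty": 0, "tz": 0, "rx": 0, "ry": 0, "rz": -0.36}, {"tx": 0, "ty": 0, "tz": 0, "rx": 0, "ry": 0, "rz": -0.48}, {"tx": 0, "ty": 0, "tz": 0, "rx": 0, "ry": 0, "rz": -0.6}]'

```text
time: 18.98
position: [0.5301, 0.0082, 0.1956]
tool_rot: [0.606, 0.466, 0.247, -0.595]
ft_force: [0.4, 0.5, -1.3]
grip_width: 0.0656
```

```bash
python3 - <<'E'
from h import *
from scipy.spatial.transform import Slerp
o,p,R=mats();print(o['time'],p,o['grip_width'],o['ft_force'],o['q'])
RG_=Rn.from_quat([.612,.614,.353,-.352])
pp=np.array([.50,-.19,.16])
S=Slerp([0,1],Rn.concatenate([R,RG_]))
stepprint([(p+(pp-p)*.5,S(.5)),(pp,RG_),(pp-[0,0,.1],RG_)])
c=robot.camera('side');save(c,'side13')
c=robot.camera('wrist');save(c,'wrist13')
for a,b in((0,.5),(.5,1)):
    for f in np.linspace(a,b,6)[1:]: print(*delta(p+(pp-p)*a,S(a),p+(pp-p)*f,S(f)))
E
```

```text
18.9833 [0.53012854 0.00819059 0.19561556] 0.0656347547308025 [ 0.37859857  0.48647745 -1.26614627] [-0.60141717  0.95672801  1.44261296  0.76591876  1.96252691 -0.55357989]
[-4.87 -1.84 -8.75] [-0.166 -0.141 -0.213] rows t 2.4 r 2.4 [-0.75  0.9   1.44  0.64  1.86 -0.81] [ 0.515 -0.091  0.178]
[-5.72 -1.55 -8.28] [-0.166 -0.141 -0.213] rows t 2.4 r 2.4 [-0.9   0.86  1.43  0.58  1.75 -1.08] [ 0.5  -0.19  0.16]
[-8.64 -0.03  5.03] [0. 0. 0.] rows t 2.4 r 0.0 [-0.9   1.01  1.42  0.57  1.63 -1.16] [ 0.5  -0.19  0.06]
[-0.97 -0.37 -1.75] [-0.033 -0.028 -0.043]
[-1.95 -0.73 -3.5 ] [-0.066 -0.056 -0.085]
[-2.92 -1.1  -5.25] [-0.1   -0.085 -0.128]
[-3.9  -1.47 -7.  ] [-0.133 -0.113 -0.171]
[-4.87 -1.84 -8.75] [-0.166 -0.141 -0.213]
[-1.14 -0.31 -1.66] [-0.033 -0.028 -0.043]
[-2.29 -0.62 -3.31] [-0.066 -0.056 -0.085]
[-3.43 -0.93 -4.97] [-0.1   -0.085 -0.128]
[-4.57 -1.24 -6.62] [-0.133 -0.113 -0.171]
[-5.72 -1.55 -8.28] [-0.166 -0.141 -0.213]
```

View pics/side13.png

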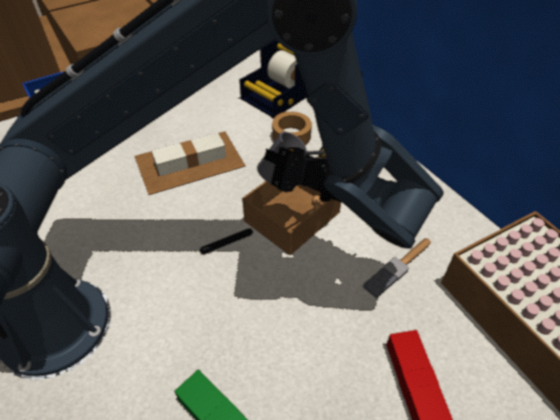

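View pics/wrist13.png

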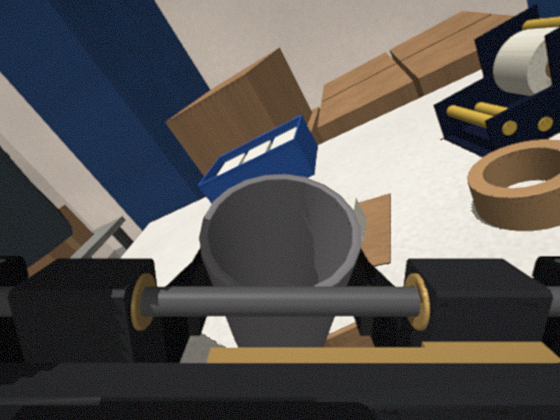

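send_rows --deltas '[{"tx": -0.6, "ty": -0.2, "tz": -1.1, "rx": -0.02, "ry": -0.018, "rz": -0.027}, {"tx": -1.6, "ty": -0.6, "tz": -2.9, "rx": -0.055, "ry": -0.047, "rz": -0.07}, {"tx": -2.7, "ty": -1, "tz": -4.8, "rx": -0.091, "ry": -0.078, "rz": -0.117}, {"tx": -3.8, "ty": -1.4, "tz": -6.8, "rx": -0.13, "ry": -0.11, "rz": -0.166}, {"tx": -4.9, "ty": -1.8, "tz": -8.8, "rx": -0.166, "ry": -0.141, "rz": -0.213}]'

```text
time: 19.5
position: [0.515, -0.0923, 0.1776]
tool_rot: [0.619, 0.545, 0.301, -0.48]
ft_force: [0.4, -0.2, -0.8]
grip_width: 0.0656
```

send_rows --deltas '[{"tx": -1.3, "ty": -0.4, "tz": -1.9, "rx": -0.038, "ry": -0.032, "rz": -0.049}, {"tx": -2.7, "ty": -0.7, "tz": -3.9, "rx": -0.079, "ry": -0.067, "rz": -0.1}, {"tx": -4, "ty": -1.1, "tz": -5.8, "rx": -0.117, "ry": -0.099, "rz": -0.15}, {"tx": -5.1, "ty": -1.4, "tz": -7.4, "rx": -0.148, "ry": -0.126, "rz": -0.19}, {"tx": -5.7, "ty": -1.5, "tz": -8.3, "rx": -0.166, "ry": -0.141, "rz": -0.213}]'

```text
time: 19.92
position: [0.4998, -0.1931, 0.1604]
tool_rot: [0.616, 0.612, 0.35, -0.352]
ft_force: [0.7, 0.1, -1.0]
grip_width: 0.0659
```

send_rows --deltas '[{"tx": -1, "ty": 0, "tz": 0.6, "rx": 0, "ry": 0, "rz": 0}, {"tx": -2.8, "ty": 0, "tz": 1.6, "rx": 0, "ry": 0, "rz": 0}, {"tx": -4.7, "ty": 0, "tz": 2.7, "rx": 0, "ry": 0, "rz": 0}, {"tx": -6.4, "ty": 0, "tz": 3.7, "rx": 0, "ry": 0, "rz": 0}, {"tx": -7, "ty": 0, "tz": 4, "rx": 0, "ry": 0, "rz": 0}]'

```text
time: 20.33
position: [0.4988, -0.1894, 0.0767]
tool_rot: [0.614, 0.611, 0.349, -0.357]
ft_force: [-0.4, 0.2, -0.7]
grip_width: 0.0659
```

send_rows --deltas '[{"tx": 0, "ty": 0, "tz": 0, "rx": 0, "ry": 0, "rz": 0}, {"tx": 0, "ty": 0, "tz": 0, "rx": 0, "ry": 0, "rz": 0}, {"tx": 0, "ty": 0, "tz": 0, "rx": 0, "ry": 0, "rz": 0}, {"tx": 0, "ty": 0, "tz": 0, "rx": 0, "ry": 0, "rz": 0}]'

```text
time: 20.67
position: [0.5003, -0.1916, 0.0806]
tool_rot: [0.614, 0.613, 0.35, -0.353]
ft_force: [0.1, 0.7, -0.8]
grip_width: 0.0657
```

```bash
python3 - <<'E'
from h import *
o,p,R=mats();print(o['time'],p,o['grip_width'],o['ft_force'])
RG_=Rn.from_quat([.612,.614,.353,-.352])
d=np.load('rel.npz');rel=(Rn.from_quat(d['q']),d['t'])
Rc,oc=cupat(R,p,rel);print('cup z',Rc.as_matrix()[:,2],oc)
stepprint([([.50,-.19,.0497],RG_)])
c=robot.camera('side');save(c,'side14');W=cloud(c)
c=robot.camera('wrist');save(c,'wrist14')
E
```

```text
20.6667 [ 0.50027472 -0.19159395  0.08064216] 0.06574755096679129 [ 0.11920276  0.73938625 -0.8335636 ]
cup z [0.00686555 0.00245903 0.99997341] [ 0.50039268 -0.20363289  0.03096828]
[-2.59 -0.01  1.7 ] [-0.003  0.003 -0.007] rows t 0.7 r 0.1 [-0.9   1.03  1.42  0.57  1.62 -1.17] [ 0.5  -0.19  0.05]
```

View pics/side14.png

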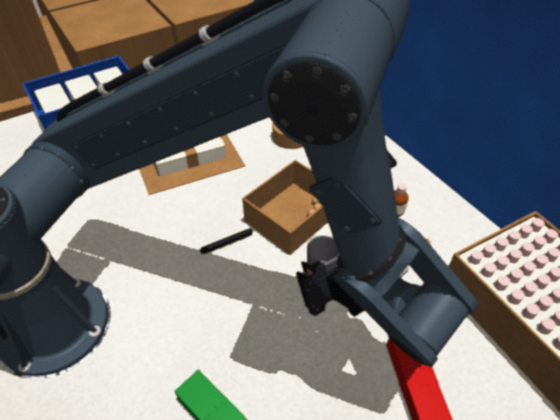

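View pics/wrist14.png

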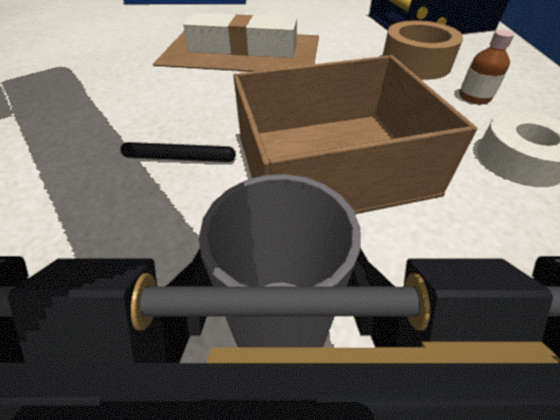

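send_rows --deltas '[{"tx": -0.6, "ty": 0, "tz": 0.35, "rx": 0, "ry": 0, "rz": -0.006}, {"tx": -1.3, "ty": 0, "tz": 0.75, "rx": 0, "ry": 0, "rz": -0.006}, {"tx": -1.9, "ty": 0, "tz": 1.1, "rx": 0, "ry": 0, "rz": -0.006}, {"tx": -2.25, "ty": 0, "tz": 1.3, "rx": 0, "ry": 0, "rz": -0.006}, {"tx": -2.25, "ty": 0, "tz": 1.3, "rx": 0, "ry": 0, "rz": -0.006}]'

```text
time: 21.18
position: [0.4992, -0.1911, 0.0524]
tool_rot: [0.612, 0.614, 0.351, -0.354]
ft_force: [-0.1, 0.2, -1.4]
grip_width: 0.0654
```

send_rows --deltas '[{"tx": -0.04, "ty": 0, "tz": 0.02, "rx": 0, "ry": 0, "rz": 0}, {"tx": -0.09, "ty": 0, "tz": 0.05, "rx": 0, "ry": 0, "rz": 0}, {"tx": -0.13, "ty": 0, "tz": 0.08, "rx": 0, "ry": 0, "rz": 0}, {"tx": -0.17, "ty": 0, "tz": 0.1, "rx": 0, "ry": 0, "rz": 0}, {"tx": -0.22, "ty": 0, "tz": 0.12, "rx": 0, "ry": 0, "rz": 0}]'

```text
time: 21.6
position: [0.4998, -0.1917, 0.0514]
tool_rot: [0.612, 0.614, 0.351, -0.353]
ft_force: [-0.6, -0.7, -0.8]
grip_width: 0.0658
```

send_rows --deltas '[{"tx": -0.04, "ty": 0, "tz": 0.02, "rx": 0, "ry": 0, "rz": 0}, {"tx": -0.09, "ty": 0, "tz": 0.05, "rx": 0, "ry": 0, "rz": 0}, {"tx": -0.13, "ty": 0, "tz": 0.08, "rx": 0, "ry": 0, "rz": 0}, {"tx": -0.13, "ty": 0, "tz": 0.08, "rx": 0, "ry": 0, "rz": 0}, {"tx": -0.13, "ty": 0, "tz": 0.08, "rx": 0, "ry": 0, "rz": 0}]'

```text
time: 22.02
position: [0.4997, -0.1916, 0.0497]
tool_rot: [0.612, 0.614, 0.351, -0.353]
ft_force: [-0.5, -1.2, -0.6]
grip_width: 0.0659
```

```bash
python3 - <<'E'
from h import *
o,p,R=mats();print(o['time'],p,o['grip_width'],o['ft_force'])
d=np.load('rel.npz');rel=(Rn.from_quat(d['q']),d['t'])
Rc,oc=cupat(R,p,rel);print('cup z',Rc.as_matrix()[:,2],oc)
E
```

```text
22.0167 [ 0.49968627 -0.19163955  0.04970031] 0.06588267261121909 [-0.47013006 -1.16878675 -0.61903716]
cup z [0.00258016 0.00148044 0.99999558] [ 5.00050824e-01 -2.03628530e-01  1.55521795e-05]
```

send_rows --deltas '[{"tx": -0.03, "ty": 0, "tz": 0.015, "rx": 0, "ry": 0, "rz": 0}, {"tx": -0.06, "ty": 0, "tz": 0.035, "rx": 0, "ry": 0, "rz": 0}, {"tx": -0.09, "ty": 0, "tz": 0.05, "rx": 0, "ry": 0, "rz": 0}, {"tx": -0.09, "ty": 0, "tz": 0.05, "rx": 0, "ry": 0, "rz": 0}]'

```text
time: 22.35
position: [0.4997, -0.1917, 0.0496]
tool_rot: [0.612, 0.614, 0.352, -0.353]
ft_force: [-0.0, -1.5, 5.4]
grip_width: 0.0655
```

```bash
python3 - <<'E'
from h import *
for i in range(2):
    o,p,R=mats();print(o['time'],p,o['grip_width'],o['ft_force'],o['moment']);c=robot.camera('side')
c=cv2.resize(c['color'][200:330,230:420],None,fx=4,fy=4);cv2.imwrite('pics/s15.png',c[:,:,::-1])
E
```

```text
22.35 [ 0.49972733 -0.19171104  0.04956832] 0.06546568647746934 [-0.04655149 -1.52415299  5.40531031] [-0.00937151  0.19680651  0.0912475 ]
22.4 [ 0.49971164 -0.19166875  0.04957657] 0.06595732924699294 [-0.79298424 -1.93231686  5.29803019] [0.03340815 0.15143184 0.04522739]
```

View pics/s15.png

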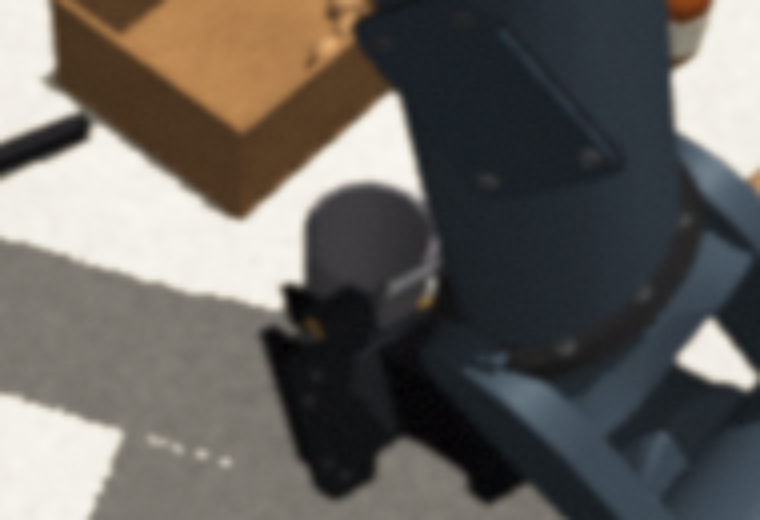

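send_rows --deltas '[{"tx": 0.04, "ty": 0, "tz": -0.02, "rx": 0, "ry": 0, "rz": 0}, {"tx": 0.04, "ty": 0, "tz": -0.02, "rx": 0, "ry": 0, "rz": 0}]'

```text
time: 22.62
position: [0.4997, -0.1917, 0.0496]
tool_rot: [0.612, 0.614, 0.351, -0.353]
ft_force: [0.3, -2.5, 5.3]
grip_width: 0.0657
```

send_rows --deltas '[{"tx": 0, "ty": 0, "tz": 0, "rx": 0, "ry": 0, "rz": 0}, {"tx": 0, "ty": 0, "tz": 0, "rx": 0, "ry": 0, "rz": 0}, {"tx": 0, "ty": 0, "tz": 0, "rx": 0, "ry": 0, "rz": 0}, {"tx": 0, "ty": 0, "tz": 0, "rx": 0, "ry": 0, "rz": 0}, {"tx": 0, "ty": 0, "tz": 0, "rx": 0, "ry": 0, "rz": 0}]' --claw 8.7

```text
time: 23.03
position: [0.4996, -0.1914, 0.0487]
tool_rot: [0.612, 0.614, 0.351, -0.353]
ft_force: [0.6, -0.2, -0.4]
grip_width: 0.0855
```

```bash
python3 - <<'E'
from h import *
o,p,R=mats();print(o['time'],p,o['grip_width'],o['ft_force'])
c=robot.camera('wrist');save(c,'w16')
stepprint([(p-.14*R.as_matrix()[:,2],R),(p-.14*R.as_matrix()[:,2]+[-.1,0.0,.15],R)])
E
```

```text
23.0333 [ 0.49961022 -0.19138874  0.04868372] 0.08549950237837568 [ 0.58554788 -0.18531608 -0.37769299]
[ -0.     0.   -13.99] [ 0. -0.  0.] rows t 3.4 r 0.0 [-1.    1.01  1.16  0.51  1.89 -1.08] [ 0.5   -0.312  0.119]
[ 12.96 -10.02  -7.53] [0. 0. 0.] rows t 4.3 r 0.0 [-1.12  0.75  1.31  0.43  2.04 -1.13] [ 0.4   -0.312  0.269]
```

View pics/w16.png

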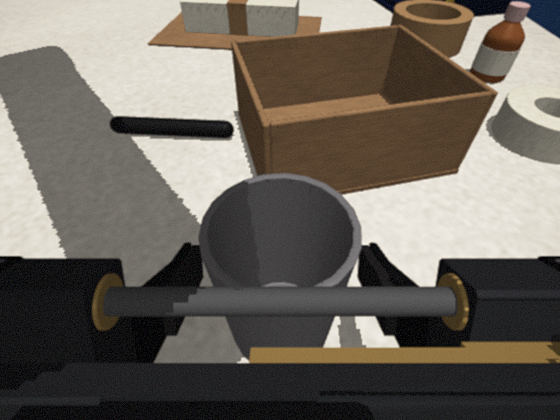

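send_rows --deltas '[{"tx": 0, "ty": 0, "tz": -1, "rx": 0, "ry": 0, "rz": 0}, {"tx": 0, "ty": 0, "tz": -3, "rx": 0, "ry": 0, "rz": 0}, {"tx": 0, "ty": 0, "tz": -6.5, "rx": 0, "ry": 0, "rz": 0}, {"tx": 0, "ty": 0, "tz": -10.5, "rx": 0, "ry": 0, "rz": 0}, {"tx": 0, "ty": 0, "tz": -14, "rx": 0, "ry": 0, "rz": 0}]'

```text
time: 23.5
position: [0.5, -0.3146, 0.1212]
tool_rot: [0.613, 0.614, 0.351, -0.352]
ft_force: [0.0, -1.1, -0.7]
grip_width: 0.0871
```

send_rows --deltas '[{"tx": 3, "ty": -2, "tz": -1.7, "rx": 0, "ry": 0, "rz": 0}, {"tx": 6, "ty": -4, "tz": -3.4, "rx": 0, "ry": 0, "rz": 0}, {"tx": 9, "ty": -6, "tz": -5, "rx": 0, "ry": 0, "rz": 0}, {"tx": 11.5, "ty": -8, "tz": -6.5, "rx": 0, "ry": 0, "rz": 0}, {"tx": 13, "ty": -10, "tz": -7.5, "rx": 0, "ry": 0, "rz": 0}]'

```text
time: 23.92
position: [0.3994, -0.3129, 0.2733]
tool_rot: [0.613, 0.615, 0.351, -0.351]
ft_force: [-0.6, -0.7, -0.6]
grip_width: 0.087
```

send_rows --deltas '[{"tx": 0, "ty": -3, "tz": 0, "rx": 0, "ry": 0, "rz": 0}, {"tx": 0, "ty": -6, "tz": 0, "rx": 0, "ry": 0, "rz": 0}, {"tx": 0, "ty": -9, "tz": 0, "rx": 0, "ry": 0, "rz": 0}, {"tx": 0, "ty": -11, "tz": 0, "rx": 0, "ry": 0, "rz": 0}, {"tx": 0, "ty": -12, "tz": 0, "rx": 0, "ry": 0, "rz": 0}]'

```text
time: 24.33
position: [0.2781, -0.3129, 0.2706]
tool_rot: [0.613, 0.613, 0.351, -0.352]
ft_force: [0.7, 0.6, 0.1]
grip_width: 0.0869
```

```bash
python3 - <<'E'
from h import *
o,p,R=mats();print(o['time'],p,o['grip_width'],o['ft_force'])
for n in('side','top'):
    c=robot.camera(n);save(c,n+'17')
    W=cloud(c)
    for l in('cup','parcel','marker','brush','tape_roll','label_roll','oil_bottle'):
        for x in robot.outline_of(l,n)[:2]: print(n,l,x['p'],x['xy'],np.nanmedian(W[x['pixels']],0).round(3))
    z=W[...,2];m=(z>.088)&(z<.103)&(abs(W[...,0]-.5)<.06)&(abs(W[...,1]+.2)<.06)
    if m.sum(): print('rim',cv2.minEnclosingCircle(W[m][:,:2].astype(np.float32)),z[m].max())
c=robot.camera('side')['color'][140:270,220:360];cv2.imwrite('pics/c17.png',cv2.resize(c,None,fx=4.5,fy=4.5,interpolation=cv2.INTER_CUBIC)[:,:,::-1])
E
```

```text
24.3333 [ 0.27808865 -0.31290638  0.27062081] 0.08689640705161922 [0.69046757 0.61404291 0.07897663]
side parcel 0.81 [414.4, 339.2] [ 0.56  -0.418  0.045]
side parcel 0.71 [204.5, 398.2] [ 0.184 -0.306  0.045]
side brush 0.66 [393.8, 271.0] [ 0.644 -0.264  0.018]
side tape_roll 0.7 [296.9, 125.9] [0.732 0.244 0.039]
side label_roll 0.92 [358.2, 178.8] [ 0.758 -0.012  0.034]
side oil_bottle 0.79 [326.8, 141.6] [0.762 0.123 0.048]
side oil_bottle 0.64 [397.1, 200.5] [ 0.766 -0.138  0.052]
rim ((0.5159845352172852, -0.1903401017189026), 0.025069916620850563) 0.09768047629017844
top cup 0.94 [321.3, 213.2] [ 0.502 -0.208  0.03 ]
top parcel 0.88 [151.3, 236.0] [0.431 0.29  0.048]
top parcel 0.8 [411.0, 210.0] [ 0.512 -0.47   0.044]
top marker 0.6 [256.0, 257.6] [ 0.377 -0.     0.015]
top brush 0.9 [340.7, 170.0] [ 0.645 -0.26   0.018]
top tape_roll 0.8 [168.8, 134.4] [0.715 0.241 0.045]
top label_roll 0.59 [259.8, 122.7] [ 0.759 -0.005  0.033]
top label_roll 0.45 [267.0, 182.2] [ 0.589 -0.04   0.023]
top oil_bottle 0.7 [211.9, 124.9] [0.759 0.128 0.057]
top oil_bottle 0.68 [298.0, 123.8] [ 0.766 -0.128  0.055]
rim ((0.49717482924461365, -0.20334984362125397), 0.033907391130924225) 0.0998975661950479
```

View pics/side17.png

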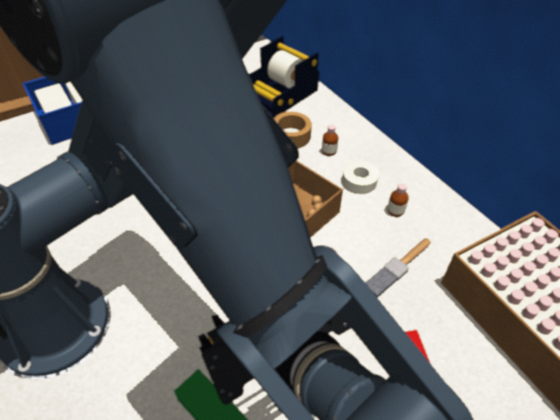

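View pics/top17.png

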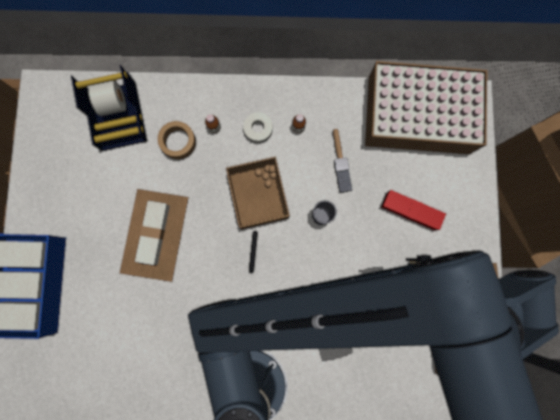

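View pics/c17.png

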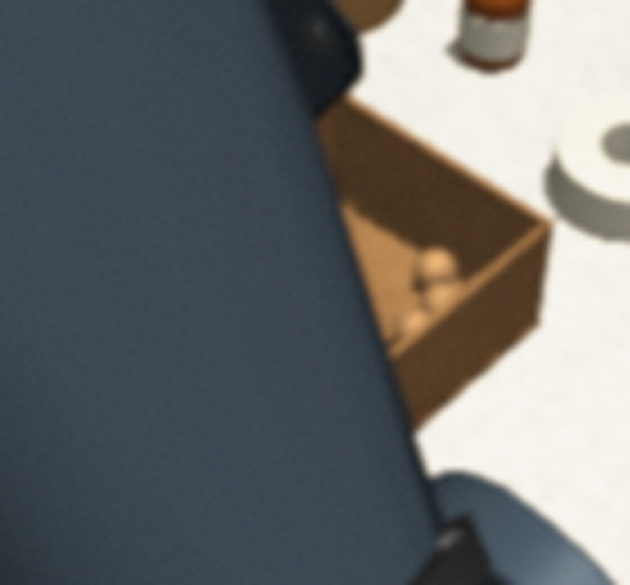

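Count the balls in the carton from the top camera, magnified.

```bash
python3 - <<'E'
from h import *
c=robot.camera('top');W=cloud(c)
i=c['color'][150:235,220:345];cv2.imwrite('pics/c18.png',cv2.resize(i,None,fx=6,fy=6,interpolation=cv2.INTER_CUBIC)[:,:,::-1])
for k in range(1):
    print([(round(b['p'],2),b['xy'],world(c,b['xy']).round(3)) for b in robot.tip_of('ball0_center','top')])
m=(W[...,2]>.018)&(W[...,2]<.04)&(abs(W[...,0]-.56)<.1)&(abs(W[...,1]+.02)<.09)
o,p,R=mats();print(o['ft_force'],o['joint_velocities'].round(4))
E
```

```text
[(0.71, [259.4, 171.9], array([ 0.623, -0.015,  0.027])), (0.54, [155.1, 235.4], array([0.425, 0.282, 0.046])), (0.43, [272.0, 168.9], array([ 0.629, -0.053,  0.048]))]
[-0.56806744  0.07992798 -0.10989635] [-0.0016  0.0002  0.0001 -0.0003 -0.0005  0.0018]
```

View pics/c18.png

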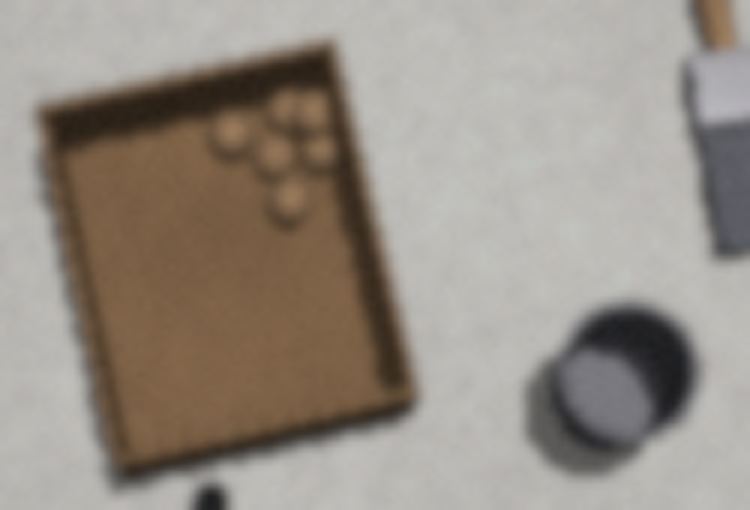

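The crop shows six balls in the carton's far right corner. The cup is upright and empty beside it, and the robot is clear.

```bash
python3 -c "
from rig import robot
print(robot.hand_in())"
```

```text
the job is handed in; nothing more can be done
None
```

The job is done and handed in at about 25 s of the 64 s allowed.

- **Parcel:** I lifted the pale banded box off the carton and set it flat on the left sheet of board. It touched down with about 5 N. Afterwards it measured centred on the sheet to within about 3 mm and lined up with its edges, with its top at the expected height.
- **Balls:** I gripped the grey cup from the side and tipped it over the carton. The last magnified top view shows all six balls in the carton and an empty cup.
- **Cup:** It stands upright at about (0.50, −0.20), roughly 55 mm from the carton wall. It touched down with about 5 N, and its rim is level at the right height.
- **Other things:** In the last top view the bottles, rolls, brush, marker and red box are where they started, within measurement error. The green box was under the arm in that view. The arm is clear of everything.

Two last checks were incomplete. The arm hid the cup, part of the carton and the parcel from the side camera, so that camera's cup-rim fit (partial view) and its missing parcel carry no weight. The ball network reported only two of the six balls, plus a false one on the parcel, so I counted them by eye.

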